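# Reload the stamp engraver

## Robot

A 6-joint arm with a two-finger parallel gripper is mounted at the origin on the work surface. World frame = base frame: x ahead of the robot, y to its left, z up, the work surface at z = 0. Lengths are in m, angles in rad, forces in N, time in s.
With the tool pointing down it reaches from about 0.3 to 0.875 m from the base axis. Payload 6.4 kg.
Tool frame: the origin (TCP) lies between the finger pads; the fingertips stand ctrl.tip_extent ahead of it and the grasp point (between the pads) is the TCP (ctrl.tip_extent is the distance from the TCP to the fingertips, in m); z points along the fingers, y is the line along which they close (so a half turn about z gives the same grasp; the last joint's range is limited). The gripper opens to 85 mm and grips with 20 to 120 N. Pads are 22 mm wide; open, the fingers measure 114 mm over their backs; the gripper's body (76 mm by 85 mm) begins 54 mm behind the grasp point. The pads swing forward as they close: fully open they stand 13 mm farther back than shut.
Start: joints at [-1.324, 0.181, 1.607, -0, 1.354, -0.206], TCP at [0.252, -0.517, 0.223] pointing down, gripper open.
Joint ranges: [-2.99, 2.99], [-0.89, 2.07], [0.3, 2.58], [-1.14, 4.28], [0, 2.63], [-3.12, 3.12]. Speed limits (rad/s): [2.57, 2.57, 3.01, 3.14, 3.14, 3.14].

## Interface

Orientations are given as a unit quaternion [w, x, y, z].
In Python, from bench import ctrl gives the robot as it stands.
- The arm moves only by the tool send_rows, never from a script. Its arguments are lists of equal length, an entry for each row: "dr": the turn, a rotation vector about the tool's x, y, z in units of 6 degrees (1.0 is 6 degrees), a list of three; "xyz": the shift along the tool's x, y, z in cm, a list of three; "jaw": the opening in per cent of the stroke, from 0 (shut) to 100 (fully open). In form: {"dr": [[wx, wy, wz], ...], "xyz": [[dx, dy, dz], ...], "jaw": [jaw, ...]}. A call has exactly 8 rows; each row is the pose to reach, as a shift and turn from the pose commanded when the call began, along the tool's axes at that moment; what a row does not reach only later rows make up. A row lasts 1/8 s, in which the tool goes at most 62.5 mm and 10.7 degrees, less where a joint would pass 70% of its speed; a pose out of reach is approached as far as the arm can. A call with a gripper value outside its range is refused whole. The fingers move at their own pace and stop on an object; the grip force is fixed at half the most. Time passes only in rows, so rows that repeat a pose let the fingers close, or fill a call up. It gives the time, the measured TCP pose, the force, the opening and the grip force at its end, in the units of the state.
- ctrl.get_obs(): the state, without advancing time (a new reading comes with each control period).
- ctrl.camera(name): name is "scene" or "top"; returns the picture (384x512x3 uint8, red, green, blue); there is no depth.
- ctrl.calibration(name): a dict with "camera_matrix" (3x3 intrinsics, pixels), "world_from_camera" (4x4, takes a point from camera to world coordinates). Camera axes: x right, y up, looking along -z (the intrinsics and any distortion apply to the point x, -y, -z); pixel columns grow to the right and rows downward; lengths in m; the calibration is good to about 2 mm. A picture is of the moment at which its call begins. calibration takes no time and is no camera call.
- ctrl.hand_in(): hands the job in; it is judged then, once.
The state is a dict: "time_s": time; "q": joint angles; "dq": joint speeds; "joint_efforts": joint torques, N m; "eef_pos": TCP position; "eef_rot": TCP orientation; "wrist_force": force on the tool from outside, world axes, zero at the start; "torque": the same for the moment, N m; "opening": opening from 0.0 (shut) to 1.0 (fully open); "grasp_force": force on a finger pad.
Only numpy, scipy, OpenCV 4.12 (cv2) and the standard library are available. Lean on these libraries where they do the work, as an engineer would, in place of code of your own. Each camera call takes 0.05 s, during which the arm holds its last target. There are 200 camera calls.

## Task

The bench engraver has finished a brass stamp: slide its clear guard fully open, swing the clamp lever out, lift out the engraved stamp and set it gently down upright in the wooden tray. Then stand every hexagonal blank from the bench upright on the vice floor between the jaws, turned so that two of its flats lie flat against the jaws, swing the lever fully back in to clamp them, and only then push the guard shut until its catch clicks in and holds it. Leave the round brass slug and everything else on the bench where they are.

Things in the scene. Friction and masses are not known exactly. Their poses are not given: they have to be found in the camera images.
- engraver: desktop engraver, fixed on the bench. Grey plinth x -100..120, y -175..465 mm in its own frame, top 40 mm high; blue head housing 174 mm high above y = 170 mm; spindle at y = 155 mm, tip 92 mm above the bench. Origin on the bench under the vice's centre line: x points to the back jaw, y along the jaws towards the housing, z up. Low walls 62 mm high at x = -92 and +112 mm.
- vice (a point): middle of the vice floor, 50 mm above the bench, at (0, -35) mm in the engraver's frame, same axes. Jaws run along y to 95 mm either side of it, stand 20 mm above the floor, are 16 mm thick, with 3 mm bevelled lead-ins. Fixed back jaw's face at x = +22.5 mm. The front jaw moves with the lever: gap 45 mm when open (its middle at x = 0), 40.9 mm clamped. Three pieces fit side by side at y = -60, 0 and +60 mm.
- catch_top (a point): top of the guard's spring ball catch, on the middle of the engraver's end plate (end plate at y = -160 mm in the engraver's frame, 12 mm thick, as wide as the plinth, 106 mm high; the catch reaches 118 mm).
- lever (a joint): angle of the black cam lever at the engraver's front about a vertical axis; 0 = fully in, along the front, pointing to the engraver's -y, clamped; 1.0 rad = fully out, swung towards the robot, jaws open. Stops at both ends, light friction (1 to 2 N at the knob), stays where left, moves the front jaw 4.2 mm per rad. Fully in on clamped pieces it may read up to 0.03. Starts fully in.
- lever_pivot (a point): the lever's vertical axis, at (-118, 30) mm in the engraver's frame, 52 mm above the bench.
- lever_knob (a point): top of the lever's upright black knob: 18 mm diameter, 34 mm tall, 80 mm from the pivot, its top 96 mm above the bench; lever arm 14 mm wide, its top at 62 mm. With the lever at 0 it is at (-118, -50) mm in the engraver's frame, at 1.0 at (-185, -13) mm.
- guard (a joint): position in m of the clear sliding guard along the engraver's y: 0 = fully shut over the vice, against its stop with the catch in; 0.27 = fully open over the housing. Friction about 1 N; in the last 17 mm 5 to 8 N more rides it over the ball catch, which gives way at about 8 mm, snaps in and holds it shut; the same pull frees it. Starts part open.
- guard_handle (a point): middle of the guard's black bar handle: 12 mm diameter, 120 mm long along the engraver's x, axis 222 mm above the bench, 38 mm above the guard's top. Guard shut: at (10, -100) mm in the engraver's frame; it moves to +y with joint guard. Guard 212 mm wide, 340 mm long, 184 mm high; its -y end is 40 mm from the bar, lower edge 113 mm up, so it passes over pieces in the vice.
- stamp: the finished stamp, a round engraved face on top, clamped in the vice at the start: upright piece of brass hexagon bar, 41 mm across flats (47.3 mm across corners), 46 mm tall, about 0.55 kg. Origin at the centre of its underside, z up its length; its x axis is square to one of the flats (the other flats follow every 60 degrees).
- blank0: hexagonal blank with a plain top, standing on the bench to the right of the engraver (absent in some starts): upright piece of brass hexagon bar, 41 mm across flats (47.3 mm across corners), 46 mm tall, about 0.55 kg. Origin at the centre of its underside, z up its length; its x axis is square to one of the flats (the other flats follow every 60 degrees).
- blank1: hexagonal blank with a plain top, standing on the bench to the right of the engraver (absent in some starts): upright piece of brass hexagon bar, 41 mm across flats (47.3 mm across corners), 46 mm tall, about 0.55 kg. Origin at the centre of its underside, z up its length; its x axis is square to one of the flats (the other flats follow every 60 degrees).
- blank2: hexagonal blank with a plain top, standing on the bench to the right of the engraver (absent in some starts): upright piece of brass hexagon bar, 41 mm across flats (47.3 mm across corners), 46 mm tall, about 0.55 kg. Origin at the centre of its underside, z up its length; its x axis is square to one of the flats (the other flats follow every 60 degrees).
- tray: shallow open wooden tray, fixed on the bench in front of the blue housing: 110 (x) by 150 (y) mm outside, walls 6 mm thick and 28 mm high, floor 6 mm thick. Origin at the centre of its underside.
- slug: round brass slug, 43 mm diameter, 44 mm tall, standing among the blanks: it is not for this job. Origin at the centre of its underside.
- goblet: stemmed glass goblet, 64 mm diameter, 150 mm tall, origin under its foot; leave it.
- jar: glass jar with steel lid, 68 mm diameter, 95 mm tall, origin under it; leave it.
- oil: bottle of oil, 50 mm diameter, 130 mm tall, origin under it; leave it.
- caliper: caliper lying on the bench, 210 mm long along its y, jaws to its +x; leave it.
- paddle: graphite paddle with wooden handle lying on the bench, 260 mm long along its x; leave it.
- rodrest: graphite rod rest, 50 by 120 mm, 26 mm high; leave it.
Things that resemble listed ones, but are neither listed nor needed, are in the scene too. Leave any purple or red look-alike of the blank1 alone. What is shaped like the blank0 but blue is not meant.

How it is judged:
On the way, in this order (a step that is already met when the one before it is completed fails the run):
1. the guard is slid fully open (within 2 cm of its stop) (value of joint guard above 0.25 m), for 0.2 s.
2. the engraved stamp stands upright in the tray, released (x of stamp in the frame of tray between -0.055 and 0.055 m and y of stamp in the frame of tray between -0.075 and 0.075 m and z of stamp in the frame of tray between 0.002 and 0.012 m and angle between stamp's own z axis and vertical below 0.12 rad and linear speed of stamp below 0.02 m/s and contact force between the fingers and stamp below 0.3 N), for 0.3 s.
3. every blank stands on the vice floor with flats square to the jaws, and the lever is fully in (x of blank0 in the frame of engraver between -0.003 and 0.007 m and y of blank0 in the frame of engraver between -0.115 and 0.045 m and z of blank0 in the frame of engraver between 0.046 and 0.054 m and angle between each of blank0, blank1, blank2's own z axis and vertical below 0.08 rad and (angle between the x axis of blank0 and the x axis of engraver, either way round below 0.07 rad or angle between the x axis of blank0 and the x axis of engraver, either way round between 0.977 and 1.117 rad) and x of blank1 in the frame of engraver between -0.003 and 0.007 m and y of blank1 in the frame of engraver between -0.115 and 0.045 m and z of blank1 in the frame of engraver between 0.046 and 0.054 m and (angle between the x axis of blank1 and the x axis of engraver, either way round below 0.07 rad or angle between the x axis of blank1 and the x axis of engraver, either way round between 0.977 and 1.117 rad) and x of blank2 in the frame of engraver between -0.003 and 0.007 m and y of blank2 in the frame of engraver between -0.115 and 0.045 m and z of blank2 in the frame of engraver between 0.046 and 0.054 m and (angle between the x axis of blank2 and the x axis of engraver, either way round below 0.07 rad or angle between the x axis of blank2 and the x axis of engraver, either way round between 0.977 and 1.117 rad) and value of joint lever below 0.08 rad), for 0.3 s.
4. the guard is shut and its catch engaged (all of step 3 and value of joint guard below 0.003 m and velocity of joint guard below 0.02 m/s), for 0.3 s.
At the end, for the whole second after the job is handed in: Stamp upright and still in the tray; every blank present upright (0.08 rad) on the vice floor, two flats square to the jaws within 0.07 rad, at most 9 mm overhanging the jaws' ends; lever within 0.08 rad of fully in; guard within 3 mm of its shut stop, catch engaged (all of step 2 and all of step 4); the robot touches nothing.
It fails at once if a bystander (goblet, jar, oil bottle, caliper, paddle, rod rest) is shoved more than 3 cm or knocked over (distance of any of goblet, jar, caliper, paddle, rodrest, oil from where it was at the start of the episode above 0.03 m or angle between any of goblet, jar, caliper, paddle, rodrest, oil's own z axis and vertical above 0.5 rad).
It fails at once if the round slug is taken away from its place (more than 8 cm) (distance of slug from where it was at the start of the episode above 0.08 m).
It fails at once if the engraved stamp is dropped (falling faster than 0.6 m/s with nobody holding it) (linear speed of stamp above 0.6 m/s and contact force between the fingers and stamp below 0.3 N).
Of blank0, blank1, blank2 only 2 to 3 are there at a start; the rules pass over those that are not, and their reading is None.
At some moment in a run one of blank0, blank1, blank2 may be knocked a few centimetres aside while the robot is not near it.
It also fails if it takes over 210 s, if anything falls off the work surface, if the arm or the gripper's body presses on something with over 40 N, if the wrist force passes 120 N, or if a joint passes its speed limit or range.

## Working session

There is one attempt and no reset: what is moved stays moved. The work goes in short steps, Python scripts to look and compute and a tool call to move; the robot and the scene stay as the last step left them, time stands still between calls to the robot, and variables do not carry over. Pictures are saved under pics/ and viewed, at most 14 in all, crops included, and the job is handed in when it is done.

Besides the shell and the picture viewer there is one more tool, called after "Emit:" by a JSON object that holds its "op" and its "data", one argument or row to a line. send_rows: Moves the arm, as the interface text tells. Its arguments: {"type":"object","properties":{"dr":{"type":"array","items":{"type":"array","items":{"type":"number"}}},"xyz":{"type":"array","items":{"type":"array","items":{"type":"number"}}},"jaw":{"type":"array","items":{"type":"number"}}},"required":["dr","xyz","jaw"]}

```bash
ls; mkdir -p pics
cat > h.py <<'E'
import numpy as np, cv2
from bench import ctrl
def snap(cam,name,crop=None,scale=1):
    im=ctrl.camera(cam)[:,:,::-1]; cv2.imwrite(f'pics/raw_{name}.png',im)
    if crop: im=im[crop[1]:crop[3],crop[0]:crop[2]]
    cv2.imwrite(f'pics/{name}.png',cv2.resize(im,None,fx=scale,fy=scale,interpolation=cv2.INTER_CUBIC))
def px2w(cam,u,v,z):
    c=ctrl.calibration(cam);K=np.array(c['camera_matrix']);T=np.array(c['world_from_camera'])
    d=np.linalg.solve(K,[u,v,1.]);d=T[:3,:3]@[d[0],-d[1],-d[2]];o=T[:3,3]
    return o+d*(z-o[2])/d[2]
def w2px(cam,p):
    c=ctrl.calibration(cam);K=np.array(c['camera_matrix']);T=np.array(c['world_from_camera'])
    q=T[:3,:3].T@(np.array(p)-T[:3,3]);q=K@[q[0],-q[1],-q[2]];return q[:2]/q[2]
E
python3 - <<'E'
from h import *
np.set_printoptions(precision=3,suppress=True)
snap('top','t0',scale=1.5);snap('scene','s0',scale=1.5)
for n in('top','scene'):
    c=ctrl.calibration(n);print(n,np.array(c['camera_matrix']),np.array(c['world_from_camera']),c.keys())
print(ctrl.get_obs(),ctrl.tip_extent)
E
```

```text
pics
top [[417.978   0.    259.321]
 [  0.    417.978 189.893]
 [  0.      0.      1.   ]] [[-0.02   0.998 -0.062  0.427]
 [-1.    -0.022 -0.022 -0.01 ]
 [-0.024  0.062  0.998  1.642]
 [ 0.     0.     0.     1.   ]] dict_keys(['camera_matrix', 'world_from_camera'])
scene [[473.153   0.    252.194]
 [  0.    473.153 198.517]
 [  0.      0.      1.   ]] [[ 0.999  0.036 -0.037  0.441]
 [-0.052  0.667 -0.744 -1.156]
 [-0.002  0.745  0.667  1.203]
 [ 0.     0.     0.     1.   ]] dict_keys(['camera_matrix', 'world_from_camera'])
{'time_s': 0.1, 'q': array([-1.324,  0.181,  1.608, -0.   ,  1.354, -0.206]), 'dq': array([ 0.   , -0.001, -0.002, -0.001, -0.001,  0.002]), 'joint_efforts': array([ -0.   , -44.588, -35.224,  -0.   ,   0.004,  -0.   ]), 'eef_pos': array([ 0.251, -0.517,  0.223]), 'eef_rot': array([-0.001,  0.974,  0.224, -0.   ]), 'wrist_force': array([-0.723,  0.032,  0.336]), 'torque': array([ 0.002,  0.006, -0.001]), 'grasp_force': 0.0, 'opening': 0.999694401786465} 0.019
```

View pics/t0.png

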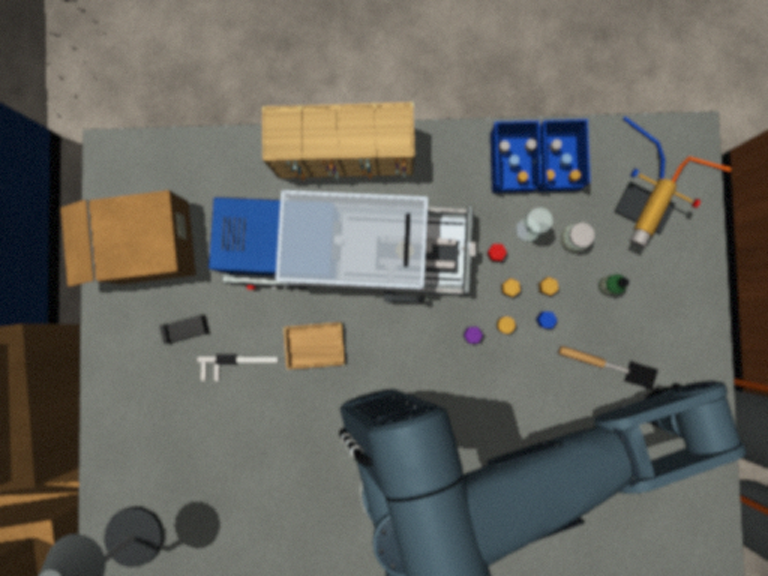

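View pics/s0.png

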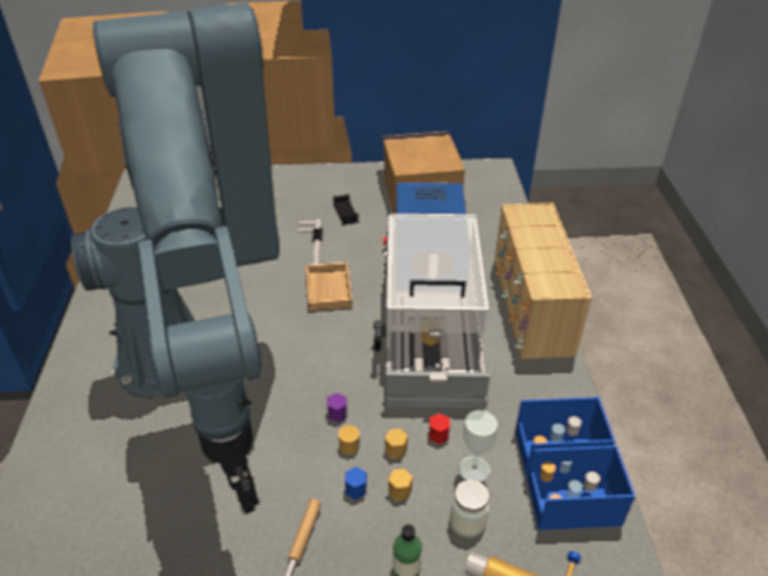

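The top picture shows the engraver with its housing at the left. Brass pieces are at t0 (511,288), (549,286) and (507,325), with purple, blue and red look-alikes around them. The tray is at (315,345). Next I'll enlarge the pieces and the engraver.

Run:
```python
from h import *
t=cv2.imread('pics/raw_t0.png');s=cv2.imread('pics/raw_s0.png')
f=lambda im,a,b,c,d,k:cv2.resize(im[b:d,a:c],None,fx=k,fy=k,interpolation=cv2.INTER_CUBIC)
A=f(t,305,155,385,235,5);B=f(s,210,255,290,335,5)
cv2.imwrite('pics/c1.png',np.hstack([A,B]))
cv2.imwrite('pics/c2.png',f(t,140,120,330,250,4.2))
for (u,v) in [(511,288),(549,286),(507,325),(473,335),(547,320),(498,253)]: print(px2w('top',u/1.5,v/1.5,.046).round(3))
```

```text
[ 0.512 -0.283  0.046]
[ 0.515 -0.379  0.046]
[ 0.419 -0.27   0.046]
[ 0.395 -0.184  0.046]
[ 0.429 -0.371  0.046]
[ 0.602 -0.253  0.046]
```

View pics/c1.png

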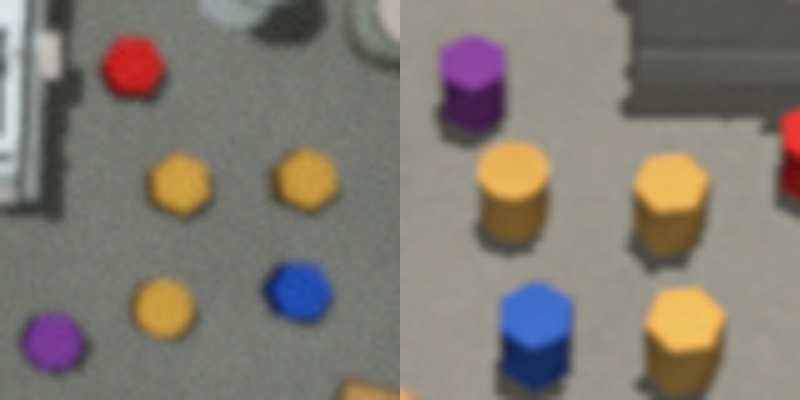

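View pics/c2.png

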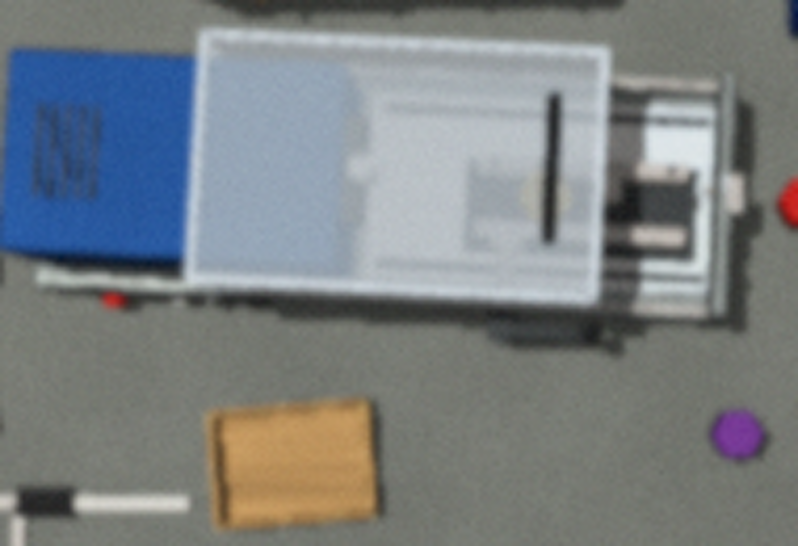

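Of the three brass pieces, c1 (165,309) is round in both views, so it is the slug. (180,184) and (308,180) are hexagonal, so they are the two blanks. Purple, red and blue are look-alikes. Next I'll fit the engraver, tray and blank poses.

```bash
cat > fit.py <<'E'
from h import *
from scipy.optimize import least_squares
np.set_printoptions(precision=4,suppress=True)
raw=lambda u,v:np.array([140+u/4.2,120+v/4.2])
def E2W(p,e): 
    c,s=np.cos(e[2]),np.sin(e[2]); return np.array([e[0]+c*p[0]-s*p[1],e[1]+s*p[0]+c*p[1],p[2]])
F=[((203,32),(.116,.2,.184,1)),((608,47),(.116,-.14,.184,1)),((598,300),(-.096,-.14,.184,1)),((188,282),(-.096,.2,.184,1)),
((554,95),(.07,-.1,.222,1)),((548,240),(-.05,-.1,.222,1)),((733,75),(.12,-.16,.106,0)),((718,318),(-.1,-.16,.106,0)),((735,193),(.01,-.16,.118,0)),
((692,170),(.0305,-.13,.07,0)),((688,237),(-.0285,-.13,.07,0))]
def r(e): return np.concatenate([w2px('top',E2W((p[0],p[1]+p[3]*e[3],p[2]),e))-raw(*m) for m,p in F])
s=least_squares(r,[.6,.1,0,.1],loss='soft_l1');print('eng',s.x);print(r(s.x).reshape(-1,2).round(1).tolist())
e=s.x;np.save('eng.npy',e)
for n,p in dict(stamp=(0,-.035,.096),handle=(.01,-.1+e[3],.222),knob=(-.118,-.05,.096),knobout=(-.185,-.013,.096),slot60=(.0,-.095,.05),slot0=(0,-.035,.05),pivot=(-.118,.03,.052)).items(): print(n,E2W(p,e))
T=np.array([px2w('top',*raw(*m),.028) for m in [(208,412),(370,400),(378,515),(217,527)]]);print('tray',T.mean(0),T)
# blanks
t=cv2.imread('pics/raw_t0.png')
hsv=cv2.cvtColor(cv2.resize(t,None,fx=4,fy=4,interpolation=cv2.INTER_CUBIC),cv2.COLOR_BGR2HSV)
m=cv2.inRange(hsv,(12,110,110),(30,255,255))
def hexfit(cam,im,uv,z=.046,win=18,rot0=None):
    k=8;a=int(uv[0])-win;b=int(uv[1])-win
    c=cv2.resize(im[b:b+2*win,a:a+2*win],None,fx=k,fy=k,interpolation=cv2.INTER_CUBIC)
    h=cv2.cvtColor(c,cv2.COLOR_BGR2HSV);m=cv2.inRange(h,(10,100,150),(35,255,255))
    cs=max(cv2.findContours(m,0,cv2.CHAIN_APPROX_NONE)[0],key=cv2.contourArea)[:,0,:]
    P=np.array([px2w(cam,a+(x+.5)/k-.5,b+(y+.5)/k-.5,z)[:2] for x,y in cs[::3]])
    def res(q,ph):
        d=P-q[:2];th=np.arctan2(d[:,1],d[:,0])-q[2]
        w=(th+np.pi/6)%(np.pi/3)-np.pi/6
        return np.hypot(*d.T)*np.cos(w)-q[3]
    best=min((least_squares(res,[*P.mean(0),ph,.02],args=(0,)) for ph in np.linspace(0,1,5)),key=lambda s:s.cost)
    return best.x,np.degrees(best.x[2])%60,np.sqrt(2*best.cost/len(P))
if __name__=='__main__':
    for u,v in [(511,288),(549,286),(507,325)]:
        print(hexfit('top',t,(u/1.5,v/1.5)),)
    sc=cv2.imread('pics/raw_s0.png')
    for u,v in [(210+272/5,255+185/5),(210+285/5,255+320/5),(210+113/5,255+175/5)]:
        print(hexfit('scene',sc,(u,v)),)
    print('eng yaw deg',np.degrees(e[2])%60)
E
python3 fit.py
```

```text
eng [ 0.6088 -0.0156 -0.0708  0.0945]
[[0.1, -0.2], [-0.4, 0.6], [-0.8, 0.4], [0.0, -0.1], [0.6, -0.3], [0.3, 0.0], [0.1, -1.5], [1.1, -0.1], [-1.3, -0.5], [-0.1, 0.8], [0.1, 0.4]]
stamp [ 0.6063 -0.0506  0.096 ]
handle [ 0.6184 -0.0219  0.222 ]
knob [ 0.4876 -0.0572  0.096 ]
knobout [ 0.4234 -0.0155  0.096 ]
slot60 [ 0.6021 -0.1104  0.05  ]
slot0 [ 0.6063 -0.0506  0.05  ]
pivot [0.4932 0.0226 0.052 ]
tray [0.3759 0.221  0.028 ] [[0.4246 0.299  0.028 ]
 [0.4326 0.1493 0.028 ]
 [0.3273 0.1436 0.028 ]
 [0.3191 0.2918 0.028 ]]
(array([ 0.5163, -0.2837,  0.5968,  0.0199]), np.float64(34.19670076804207), np.float64(0.0004429359806788042))
(array([ 0.5175, -0.3805,  0.5851,  0.0197]), np.float64(33.524191715370975), np.float64(0.0005250572639316483))
(array([ 0.421 , -0.2681,  0.4878,  0.02  ]), np.float64(27.948155981724273), np.float64(0.0009500895947475769))
(array([ 0.5183, -0.285 ,  0.6216,  0.0211]), np.float64(35.61300776574598), np.float64(0.00044584590049311285))
(array([ 0.5196, -0.3811,  0.6262,  0.0211]), np.float64(35.8792369510616), np.float64(0.0004168177481808036))
(array([ 0.4233, -0.2707, -0.0042,  0.0208]), np.float64(59.75897593651123), np.float64(0.0008160741442077357))
eng yaw deg 55.9412922151088
```

```bash
cat > go.py <<'E'
import sys
from h import *
from fit import E2W
from scipy.spatial.transform import Rotation as R
np.set_printoptions(precision=2,suppress=True)
def yawR(psi): c,s=np.cos(psi),np.sin(psi); return np.array([[c,s,0],[s,-c,0],[0,0,-1.]])
def plan(p,psi_deg):
    "shift (cm, tool axes) and turn (6deg units) from now to world p, tool yaw psi"
    o=ctrl.get_obs();q=o['eef_rot'];A=R.from_quat([q[1],q[2],q[3],q[0]]).as_matrix()
    print('xyz',A.T@(np.array(p)-o['eef_pos'])*100,'dr',np.degrees(R.from_matrix(A.T@yawR(np.radians(psi_deg))).as_rotvec())/6)
def eplan(x,y,z,dpsi=0):
    e=np.load('eng.npy'); plan(E2W((x,y,z),e),90+np.degrees(e[2])+dpsi)
def here():
    e=np.load('eng.npy');o=ctrl.get_obs();d=o['eef_pos'][:2]-e[:2];c,s=np.cos(e[2]),np.sin(e[2])
    print('eng mm',1000*np.array([c*d[0]+s*d[1],-s*d[0]+c*d[1],o['eef_pos'][2]]),'F',o['wrist_force'],'op',o['opening'],'g',o['grasp_force'],'t',o['time_s'],'q',o['q'])
E
sed -i 's/^s=least_squares/if __name__=="__main__":\n  s=least_squares/; ' fit.py
python3 - <<'E'
# guard fit.py's script part
L=open('fit.py').read().split('\n')
i=[k for k,l in enumerate(L) if l.startswith('if __name__')][0]
j=[k for k,l in enumerate(L) if l.startswith('def hexfit')][0]
k2=[k for k,l in enumerate(L) if l.startswith('if __name__')][1]
open('fit.py','w').write('\n'.join(L[:i]+L[j:k2]))
E
python3 -c "
from go import *
eplan(.01,-.055,.30); here()"
```

```text
xyz [ 52.17 -24.15  -7.68] dr [ -0.01  -0.01 -10.  ]
eng mm [-321.04 -524.91  222.65] F [-0.72  0.03  0.34] op 0.999694401786465 g 0.0 t 0.1 q [-1.32  0.18  1.61 -0.    1.35 -0.21]
```

Emit:
{"op": "send_rows", "data": {
  "dr": [
    [0, 0, 0],
    [0, 0, -1.5],
    [0, 0, -3],
    [0, 0, -4.5],
    [0, 0, -6],
    [0, 0, -7.5],
    [0, 0, -9],
    [0, 0, -10]
  ],
  "xyz": [
    [0, 0, -4],
    [3, -1.4, -8],
    [8.5, -3.9, -8],
    [14, -6.5, -8],
    [19.5, -9, -8],
    [25, -11.6, -8],
    [30.5, -14.1, -8],
    [36, -16.7, -8]
  ],
  "jaw": [0, 0, 0, 0, 0, 0, 0, 0]
}}

```text
time_s: 1.1
eef_pos: [0.5031, -0.2076, 0.3032]
eef_rot: [-0.0, 0.73, 0.683, -0.0]
wrist_force: [0.6, -0.8, 0.0]
opening: 0.004
grasp_force: 0.0
```

```bash
python3 -c "
from go import *
eplan(.01,-.055,.30); here()"
```

```text
xyz [14.36 10.25  0.32] dr [-0.   -0.    0.04]
eng mm [ -91.9  -198.97  303.22] F [ 0.59 -0.84  0.03] op 0.003855218031357094 g 0.0 t 1.1 q [-0.61  0.06  1.59 -0.    1.5  -0.54]
```

Emit:
{"op": "send_rows", "data": {
  "dr": [
    [0, 0, 0],
    [0, 0, 0],
    [0, 0, 0],
    [0, 0, 0],
    [0, 0, 0],
    [0, 0, 0],
    [0, 0, 0],
    [0, 0, 0]
  ],
  "xyz": [
    [4.5, 3.4, 0],
    [9, 6.8, 0],
    [14.4, 10.2, 0.5],
    [14.4, 10.2, 4],
    [14.4, 10.2, 7.8],
    [16, 10.2, 7.8],
    [19, 10.2, 7.8],
    [22, 10.2, 7.8]
  ],
  "jaw": [0, 0, 0, 0, 0, 0, 0, 0]
}}

```text
time_s: 2.1
eef_pos: [0.6203, 0.0041, 0.2276]
eef_rot: [0.001, 0.732, 0.681, 0.001]
wrist_force: [0.0, -0.4, 0.2]
opening: -0.001
grasp_force: 0.0
```

Emit:
{"op": "send_rows", "data": {
  "dr": [
    [0, 0, 0],
    [0, 0, 0],
    [0, 0, 0],
    [0, 0, 0],
    [0, 0, 0],
    [0, 0, 0],
    [0, 0, 0],
    [0, 0, 0]
  ],
  "xyz": [
    [2, 0, 0],
    [4, 0, 0],
    [6, 0, 0],
    [8, 0, 0],
    [9.5, 0, 0],
    [11, 0, 0],
    [12, 0, 0],
    [12.9, 0, 0]
  ],
  "jaw": [0, 0, 0, 0, 0, 0, 0, 0]
}}

```text
time_s: 3.1
eef_pos: [0.6288, 0.132, 0.2254]
eef_rot: [0.0, 0.732, 0.682, -0.0]
wrist_force: [0.1, 0.7, -0.3]
opening: 0.001
grasp_force: 0.0
```

```bash
python3 -c "
from go import *
here()
snap('scene','s1',(190,90,350,290),3);snap('top','t1')"
```

```text
eng mm [  9.43 148.65 225.45] F [ 0.15  0.71 -0.31] op 0.0010143799385183459 g 0.0 t 3.1 q [ 0.02  0.33  1.42 -0.    1.39  0.09]
```

View pics/s1.png

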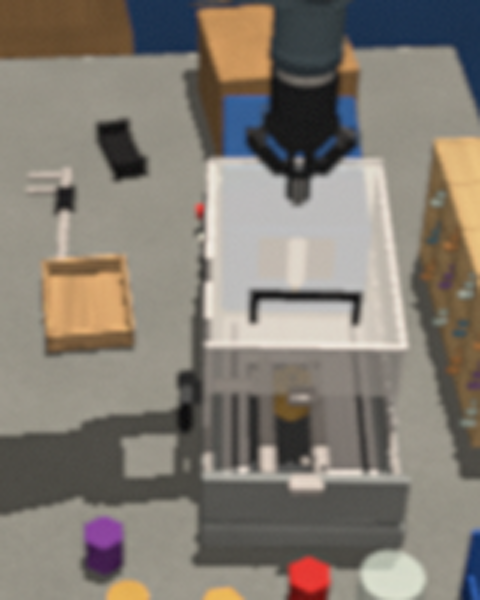

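The guard bar stayed put at crop (305,295). The fingers crossed above it while still descending. I'll go back and push again with the tool settled first.

Emit:
{"op": "send_rows", "data": {
  "dr": [
    [0, 0, 0],
    [0, 0, 0],
    [0, 0, 0],
    [0, 0, 0],
    [0, 0, 0],
    [0, 0, 0],
    [0, 0, 0],
    [0, 0, 0]
  ],
  "xyz": [
    [0, 0, -4],
    [0, 0, -6],
    [-5.5, 0, -6],
    [-11, 0, -6],
    [-16, 0, -6],
    [-20, 0, -6],
    [-20.5, 0, -6],
    [-20.5, 0, -6]
  ],
  "jaw": [0, 0, 0, 0, 0, 0, 0, 0]
}}

```text
time_s: 4.2
eef_pos: [0.6141, -0.0731, 0.2855]
eef_rot: [-0.0, 0.732, 0.681, 0.0]
wrist_force: [0.3, 0.1, 0.5]
opening: 0.002
grasp_force: 0.0
```

```bash
python3 -c "
from go import *
here(); print(w2px('scene',E2W((.01,-.0055,.222),np.load('eng.npy'))))"
```

```text
eng mm [  9.36 -56.96 285.47] F [0.31 0.14 0.49] op 0.0015058454329051547 g 0.0 t 4.2 q [-0.31  0.23  1.42  0.    1.49 -0.24]
[290.23 188.7 ]
```

Emit:
{"op": "send_rows", "data": {
  "dr": [
    [0, 0, 0],
    [0, 0, 0],
    [0, 0, 0],
    [0, 0, 0],
    [0, 0, 0],
    [0, 0, 0],
    [0, 0, 0],
    [0, 0, 0]
  ],
  "xyz": [
    [0, 0, 3],
    [0, 0, 6],
    [0, 0, 6.5],
    [0, 0, 6.5],
    [1, 0, 6.5],
    [2, 0, 6.5],
    [3.5, 0, 6.5],
    [5, 0, 6.5]
  ],
  "jaw": [0, 0, 0, 0, 0, 0, 0, 0]
}}

```text
time_s: 5.2
eef_pos: [0.6178, -0.0218, 0.2208]
eef_rot: [0.0, 0.732, 0.682, 0.0]
wrist_force: [-0.3, -0.4, -0.5]
opening: -0.002
grasp_force: 0.0
```

Emit:
{"op": "send_rows", "data": {
  "dr": [
    [0, 0, 0],
    [0, 0, 0],
    [0, 0, 0],
    [0, 0, 0],
    [0, 0, 0],
    [0, 0, 0],
    [0, 0, 0],
    [0, 0, 0]
  ],
  "xyz": [
    [2, 0, 0],
    [4, 0, 0],
    [6, 0, 0],
    [8, 0, 0],
    [10, 0, 0],
    [12, 0, 0],
    [13.5, 0, 0],
    [15, 0, 0]
  ],
  "jaw": [0, 0, 0, 0, 0, 0, 0, 0]
}}

```text
time_s: 6.2
eef_pos: [0.6284, 0.1275, 0.2205]
eef_rot: [0.0, 0.732, 0.682, -0.0]
wrist_force: [0.3, 0.7, -0.1]
opening: -0.001
grasp_force: 0.0
```

```bash
python3 -c "
from go import *
here();snap('scene','s2',(150,60,350,300),2.4);snap('top','t2')"
```

```text
eng mm [  9.38 144.12 220.45] F [ 0.34  0.68 -0.12] op -0.0008160791622238142 g 0.0 t 6.2 q [ 0.02  0.33  1.43 -0.    1.38  0.09]
```

View pics/s2.png

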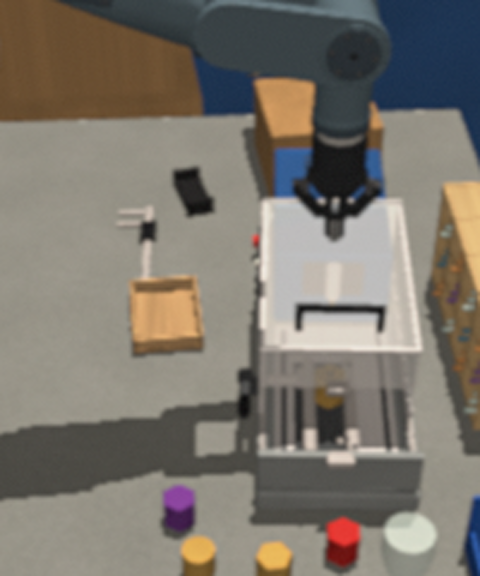

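```bash
python3 -c "
from go import *
e=np.load('eng.npy')
for z in (.18,.2,.22,.24,.26): print(z,'tip',w2px('scene',E2W((.0094,.144,z),e)),'bar',w2px('scene',E2W((.01,-.0055,z),e)))
print(ctrl.tip_extent)
# tool pose in top picture
for z in (.2,.3): print(w2px('top',E2W((.0094,.144,z),e)))
a=cv2.imread('pics/raw_t0.png');b=cv2.imread('pics/raw_t2.png')
f=lambda im:cv2.resize(im[110:230,130:330],None,fx=3.5,fy=3.5,interpolation=cv2.INTER_CUBIC)[:300]
cv2.imwrite('pics/c3.png',np.vstack([f(b),cv2.resize(cv2.imread('pics/raw_s2.png')[130:230,200:400],None,fx=3.5,fy=3.5)[:300]]))"
```

```text
0.18 tip [287.68 169.82] bar [289.56 198.54]
0.2 tip [287.96 165.26] bar [289.88 193.9 ]
0.22 tip [288.25 160.63] bar [290.2  189.18]
0.24 tip [288.54 155.92] bar [290.53 184.37]
0.26 tip [288.83 151.14] bar [290.86 179.48]
0.019
[228.67 158.69]
[225.68 154.49]
```

View pics/c3.png

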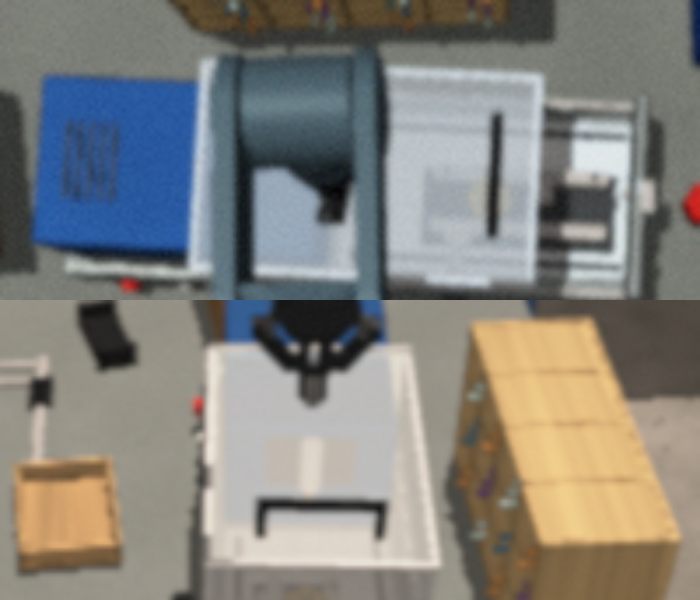

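Neither crossing touched the bar, which is still at t2-crop (493,175). In the scene view the fingertips look about 3 cm higher than nominal. I'll go back, come down lower over the guard's front edge while watching the force, and push there.

Emit:
{"op": "send_rows", "data": {
  "dr": [
    [0, 0, 0],
    [0, 0, 0],
    [0, 0, 0],
    [0, 0, 0],
    [0, 0, 0],
    [0, 0, 0],
    [0, 0, 0],
    [0, 0, 0]
  ],
  "xyz": [
    [0, 0, -3],
    [0, 0, -6],
    [-5, 0, -6],
    [-10, 0, -6],
    [-15, 0, -6],
    [-18, 0, -6],
    [-18.4, 0, -6],
    [-18.4, 0, -6]
  ],
  "jaw": [0, 0, 0, 0, 0, 0, 0, 0]
}}

```text
time_s: 7.3
eef_pos: [0.6153, -0.057, 0.2805]
eef_rot: [-0.0, 0.732, 0.681, 0.0]
wrist_force: [0.1, 1.1, -0.3]
opening: -0.002
grasp_force: 0.0
```

Emit:
{"op": "send_rows", "data": {
  "dr": [
    [0, 0, 0],
    [0, 0, 0],
    [0, 0, 0],
    [0, 0, 0],
    [0, 0, 0],
    [0, 0, 0],
    [0, 0, 0],
    [0, 0, 0]
  ],
  "xyz": [
    [0, 0, 3],
    [0, 0, 5],
    [0, 0, 6.5],
    [0, 0, 7],
    [0, 0, 7.3],
    [0, 0, 7.4],
    [0, 0, 7.4],
    [0, 0, 7.4]
  ],
  "jaw": [0, 0, 0, 0, 0, 0, 0, 0]
}}

```text
time_s: 8.3
eef_pos: [0.6155, -0.0571, 0.207]
eef_rot: [0.0, 0.732, 0.682, 0.0]
wrist_force: [0.6, 0.8, -0.6]
opening: -0.002
grasp_force: 0.0
```

```bash
python3 -c "
from go import *
here();snap('scene','s3',(220,130,360,250),5);e=np.load('eng.npy')
for z in (.18,.19,.2,.21,.22): print(z,'tip',w2px('scene',E2W((.0094,-.041-.011,z),e)))"
```

```text
eng mm [  9.62 -40.9  207.  ] F [ 0.65  0.83 -0.58] op -0.0021679497480361133 g 0.0 t 8.3 q [-0.28  0.29  1.51 -0.    1.34 -0.21]
0.18 tip [289.95 208.33]
0.19 tip [290.11 206.02]
0.2 tip [290.28 203.68]
0.21 tip [290.44 201.32]
0.22 tip [290.61 198.94]
```

View pics/s3.png

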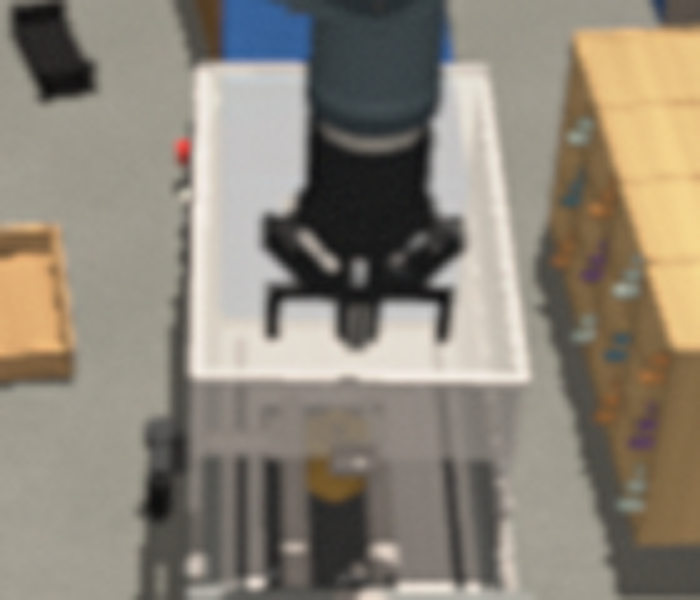

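Emit:
{"op": "send_rows", "data": {
  "dr": [
    [0, 0, 0],
    [0, 0, 0],
    [0, 0, 0],
    [0, 0, 0],
    [0, 0, 0],
    [0, 0, 0],
    [0, 0, 0],
    [0, 0, 0]
  ],
  "xyz": [
    [0, 0, 0.3],
    [0.7, 0, 0.3],
    [1.4, 0, 0.3],
    [2.1, 0, 0.3],
    [2.8, 0, 0.3],
    [3.5, 0, 0.3],
    [4.2, 0, 0.3],
    [5, 0, 0.3]
  ],
  "jaw": [0, 0, 0, 0, 0, 0, 0, 0]
}}

```text
time_s: 9.35
eef_pos: [0.6189, -0.0068, 0.2035]
eef_rot: [0.0, 0.732, 0.682, -0.0]
wrist_force: [0.8, -2.1, -0.3]
opening: 0.002
grasp_force: 0.8
```

Run:
```python
from go import *
here();e=np.load('eng.npy')
# find dark bar row in the scene picture near col ends of the bar
im=ctrl.camera('scene');cv2.imwrite('pics/raw_s4.png',im[:,:,::-1])
g=cv2.cvtColor(im,cv2.COLOR_RGB2GRAY)
print(g[170:200,280].tolist());print(g[170:200,303].tolist())
for g_ in (.0945,.11,.13): print(w2px('scene',E2W((.01,-.1+g_,.222),e)))
```

```text
eng mm [  9.43   9.54 203.55] F [ 0.78 -2.09 -0.34] op 0.002396416140053703 g 0.7951935566961765 t 9.35 q [-0.2   0.29  1.51 -0.    1.34 -0.13]
[77, 43, 28, 24, 23, 22, 40, 76, 125, 164, 167, 112, 41, 43, 114, 177, 195, 196, 195, 196, 195, 196, 195, 199, 205, 212, 219, 215, 180, 141]
[46, 28, 24, 22, 23, 33, 63, 106, 153, 185, 179, 121, 53, 38, 108, 176, 197, 199, 197, 196, 196, 196, 196, 197, 202, 211, 217, 219, 198, 154]
[290.23 188.7 ]
[290.03 185.55]
[289.79 181.55]
```

The bar is now moving: row 182.6 gives guard ≈ 0.125. Push on.

Emit:
{"op": "send_rows", "data": {
  "dr": [
    [0, 0, 0],
    [0, 0, 0],
    [0, 0, 0],
    [0, 0, 0],
    [0, 0, 0],
    [0, 0, 0],
    [0, 0, 0],
    [0, 0, 0]
  ],
  "xyz": [
    [2, 0, 0],
    [4, 0, 0],
    [6, 0, 0],
    [8, 0, 0],
    [10, 0, 0],
    [12, 0, 0],
    [13.5, 0, 0],
    [14.2, 0, 0]
  ],
  "jaw": [0, 0, 0, 0, 0, 0, 0, 0]
}}

```text
time_s: 10.4
eef_pos: [0.6286, 0.1358, 0.2034]
eef_rot: [-0.0, 0.731, 0.682, -0.0]
wrist_force: [-0.5, -1.1, 0.8]
opening: 0.0
grasp_force: 0.6
```

Run:
```python
from go import *
here();e=np.load('eng.npy')
im=ctrl.camera('scene');cv2.imwrite('pics/raw_s5.png',im[:,:,::-1])
g=cv2.cvtColor(im,cv2.COLOR_RGB2GRAY)
print(g[145:175,279].tolist());print(g[145:175,300].tolist())
for g_ in (.25,.26,.27): print(w2px('scene',E2W((.01,-.1+g_,.222),e)))
```

```text
eng mm [  9.   152.46 203.38] F [-0.51 -1.15  0.75] op 0.0001317642380261893 g 0.5810219049453735 t 10.4 q [0.03 0.35 1.44 0.   1.35 0.1 ]
[39, 22, 21, 22, 38, 75, 121, 160, 169, 129, 72, 43, 104, 170, 191, 190, 187, 189, 189, 189, 190, 191, 190, 189, 189, 177, 142, 121, 114, 106]
[25, 22, 22, 31, 60, 102, 146, 177, 181, 149, 90, 43, 79, 145, 182, 190, 189, 190, 189, 189, 190, 191, 189, 189, 189, 178, 152, 130, 119, 110]
[288.39 159.1 ]
[288.28 157.34]
[288.17 155.6 ]
```

Bar row 155.9 gives guard ≈ 0.268, so it is open. Next I'll find the true fingertip height by touching the bench lightly, with the jaws opened as needed for the knob.

Emit:
{"op": "send_rows", "data": {
  "dr": [
    [0, 0, 0],
    [0, 0, 0],
    [0, 0, 0],
    [0, 0, 0],
    [0, 0, 0],
    [0, 0, 0],
    [0, 0, 0],
    [0, 0, 0]
  ],
  "xyz": [
    [-0.5, 0, -4],
    [-0.5, 0, -8],
    [-4, -4, -8],
    [-8, -8, -8],
    [-12, -12, -8],
    [-16, -16, -8],
    [-20, -20, -8],
    [-21.2, -20.9, -8]
  ],
  "jaw": [0, 0, 0, 42, 42, 42, 42, 42]
}}

```text
time_s: 11.45
eef_pos: [0.4036, -0.0634, 0.2836]
eef_rot: [0.0, 0.733, 0.681, 0.0]
wrist_force: [-0.2, -0.0, -0.3]
opening: 0.421
grasp_force: 0.0
```

Emit:
{"op": "send_rows", "data": {
  "dr": [
    [0, 0, 0],
    [0, 0, 0],
    [0, 0, 0],
    [0, 0, 0],
    [0, 0, 0],
    [0, 0, 0],
    [0, 0, 0],
    [0, 0, 0]
  ],
  "xyz": [
    [0, 0, 5],
    [0, 0, 10],
    [0, 0, 15],
    [0, 0, 20],
    [0, 0, 24],
    [0, 0, 25],
    [0, 0, 25.5],
    [0, 0, 25.5]
  ],
  "jaw": [42, 42, 42, 42, 42, 42, 42, 42]
}}

```text
time_s: 12.45
eef_pos: [0.4066, -0.0626, 0.0296]
eef_rot: [0.001, 0.732, 0.682, 0.0]
wrist_force: [-0.4, -0.3, -1.2]
opening: 0.423
grasp_force: 0.0
```

Emit:
{"op": "send_rows", "data": {
  "dr": [
    [0, 0, 0],
    [0, 0, 0],
    [0, 0, 0],
    [0, 0, 0],
    [0, 0, 0],
    [0, 0, 0],
    [0, 0, 0],
    [0, 0, 0]
  ],
  "xyz": [
    [0, 0, 0.15],
    [0, 0, 0.3],
    [0, 0, 0.45],
    [0, 0, 0.6],
    [0, 0, 0.75],
    [0, 0, 0.9],
    [0, 0, 1.0],
    [0, 0, 1.0]
  ],
  "jaw": [42, 42, 42, 42, 42, 42, 42, 42]
}}

```text
time_s: 13.45
eef_pos: [0.4053, -0.0621, 0.0184]
eef_rot: [-0.0, 0.732, 0.682, -0.0]
wrist_force: [0.5, 0.1, -0.4]
opening: 0.421
grasp_force: 0.0
```

```bash
python3 -c "
from go import *
here()"
```

```text
eng mm [-199.68  -60.78   18.39] F [ 0.52  0.06 -0.35] op 0.421362485014302 g 0.0 t 13.45 q [-0.44  0.14  2.15  0.    0.85 -0.37]
```

Emit:
{"op": "send_rows", "data": {
  "dr": [
    [0, 0, 0],
    [0, 0, 0],
    [0, 0, 0],
    [0, 0, 0],
    [0, 0, 0],
    [0, 0, 0],
    [0, 0, 0],
    [0, 0, 0]
  ],
  "xyz": [
    [0, 0, 0.1],
    [0, 0, 0.2],
    [0, 0, 0.3],
    [0, 0, 0.4],
    [0, 0, 0.5],
    [0, 0, 0.6],
    [0, 0, 0.7],
    [0, 0, 0.7]
  ],
  "jaw": [42, 42, 42, 42, 42, 42, 42, 42]
}}

```text
time_s: 14.45
eef_pos: [0.4053, -0.0621, 0.0114]
eef_rot: [-0.0, 0.732, 0.682, -0.0]
wrist_force: [0.7, 1.6, 0.5]
opening: 0.42
grasp_force: 0.0
```

```bash
python3 -c "
from go import *
here()
snap('scene','s6',(190,110,350,270),4.5)
e=np.load('eng.npy')
for x in (-.2,): print([w2px('scene',E2W((x,-.061,z),e)) for z in (0,.01,.02)])"
```

```text
eng mm [-199.71  -60.77   11.4 ] F [0.66 1.59 0.52] op 0.4202253048652668 g 0.0 t 14.45 q [-0.44  0.16  2.15  0.    0.84 -0.37]
[array([225.93, 247.95]), array([225.82, 245.97]), array([225.7 , 243.97])]
```

View pics/s6.png

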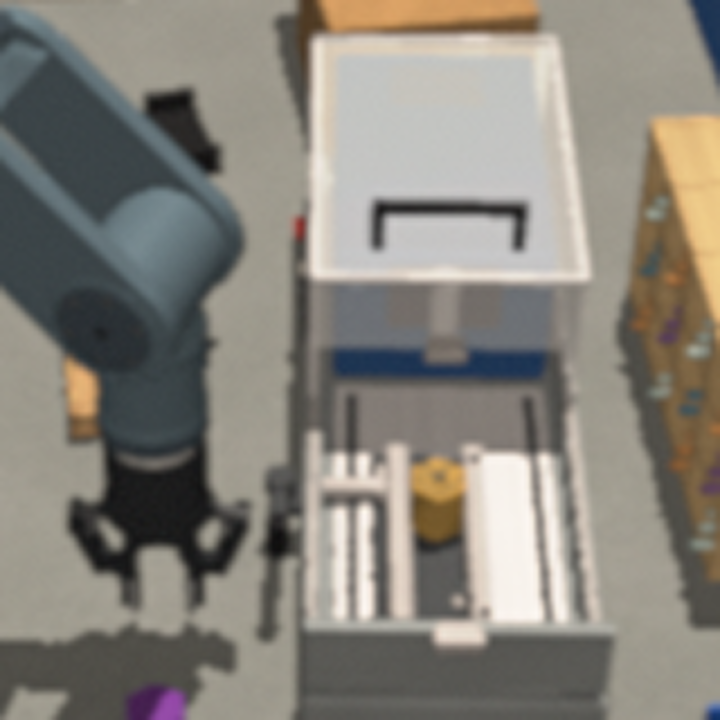

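The fingertips in s6, at (130,605) and (197,605), appear about 2–3 cm above the bench although the TCP reads 11 mm. The guard is open and the stamp stands at (440,490). I'll go on down slowly to touch the bench and get the offset.

Emit:
{"op": "send_rows", "data": {
  "dr": [
    [0, 0, 0],
    [0, 0, 0],
    [0, 0, 0],
    [0, 0, 0],
    [0, 0, 0],
    [0, 0, 0],
    [0, 0, 0],
    [0, 0, 0]
  ],
  "xyz": [
    [0, 0, 0.2],
    [0, 0, 0.4],
    [0, 0, 0.6],
    [0, 0, 0.8],
    [0, 0, 1.0],
    [0, 0, 1.2],
    [0, 0, 1.3],
    [0, 0, 1.3]
  ],
  "jaw": [42, 42, 42, 42, 42, 42, 42, 42]
}}

```text
time_s: 15.5
eef_pos: [0.4053, -0.0621, -0.0016]
eef_rot: [-0.0, 0.732, 0.682, -0.0]
wrist_force: [-0.1, 0.1, 0.4]
opening: 0.426
grasp_force: 0.0
```

Emit:
{"op": "send_rows", "data": {
  "dr": [
    [0, 0, 0],
    [0, 0, 0],
    [0, 0, 0],
    [0, 0, 0],
    [0, 0, 0],
    [0, 0, 0],
    [0, 0, 0],
    [0, 0, 0]
  ],
  "xyz": [
    [0, 0, 0.1],
    [0, 0, 0.2],
    [0, 0, 0.3],
    [0, 0, 0.4],
    [0, 0, 0.5],
    [0, 0, 0.6],
    [0, 0, 0.7],
    [0, 0, 0.8]
  ],
  "jaw": [42, 42, 42, 42, 42, 42, 42, 42]
}}

```text
time_s: 16.5
eef_pos: [0.4055, -0.0622, -0.0089]
eef_rot: [-0.0, 0.732, 0.682, -0.0]
wrist_force: [-6.6, 3.3, 24.2]
opening: 0.419
grasp_force: 12.1
```

Contact is at TCP z ≈ -8.5 mm, so at 42 % open the fingertips stand at TCP + 8.5 mm (not -19 mm). I'll use that offset and straddle the lever knob.

Emit:
{"op": "send_rows", "data": {
  "dr": [
    [0, 0, 0],
    [0, 0, 0],
    [0, 0, 0],
    [0, 0, 0],
    [0, 0, 0],
    [0, 0, 0],
    [0, 0, 0],
    [0, 0, 0]
  ],
  "xyz": [
    [0, 0, -6],
    [0, 0, -12],
    [0, 0, -17],
    [1.1, 4, -17],
    [1.1, 8.2, -17],
    [1.1, 8.2, -12],
    [1.1, 8.2, -7.2],
    [1.1, 8.2, -7.2]
  ],
  "jaw": [42, 42, 42, 42, 42, 42, 42, 42]
}}

```text
time_s: 17.5
eef_pos: [0.4844, -0.0557, 0.059]
eef_rot: [-0.004, 0.732, 0.682, -0.002]
wrist_force: [0.6, 1.1, 0.7]
opening: 0.422
grasp_force: 0.0
```

```bash
python3 -c "
from go import *
here()"
```

```text
eng mm [-121.31  -48.74   58.98] F [0.59 1.09 0.74] op 0.4215469594850545 g 0.0 t 17.5 q [-0.36  0.22  1.94 -0.    0.99 -0.29]
```

Emit:
{"op": "send_rows", "data": {
  "dr": [
    [0, 0, 0],
    [0, 0, 0],
    [0, 0, 0],
    [0, 0, 0],
    [0, 0, 0],
    [0, 0, 0],
    [0, 0, 0],
    [0, 0, 0]
  ],
  "xyz": [
    [0, 0, 0],
    [0, -0.8, 0],
    [0.16, -2.4, 0],
    [0.6, -4.0, 0],
    [1.4, -5.4, 0],
    [2.4, -6.6, 0],
    [3.4, -7.3, 0],
    [3.6, -7.7, 0]
  ],
  "jaw": [42, 42, 42, 42, 42, 42, 42, 42]
}}

```text
time_s: 18.5
eef_pos: [0.4173, -0.0163, 0.0637]
eef_rot: [0.004, 0.732, 0.682, 0.002]
wrist_force: [20.0, -6.7, -12.0]
opening: 0.422
grasp_force: 9.8
```

```bash
python3 -c "
from go import *
here();snap('scene','s7',(190,190,350,290),5)"
```

```text
eng mm [-191.05  -14.17   63.73] F [ 19.95  -6.75 -12.04] op 0.4216191107367559 g 9.78715181350708 t 18.5 q [-0.32  0.05  2.12  0.    0.96 -0.25]
```

View pics/s7.png

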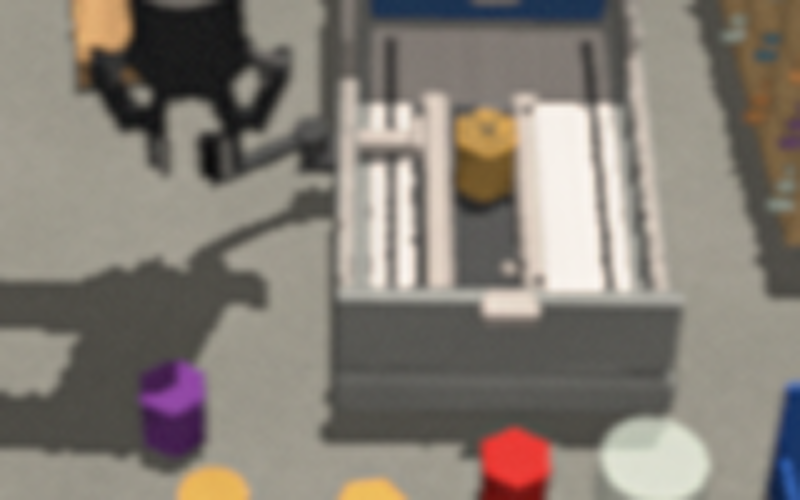

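s7 shows the lever swung out to its stop (knob at (213,158)) and the stamp at (485,150) with a gap to the front jaw. Back off, lift, and fit the stamp from above.

Emit:
{"op": "send_rows", "data": {
  "dr": [
    [0, 0, 0],
    [0, 0, 0],
    [0, 0, 0],
    [0, 0, 0],
    [0, 0, 0],
    [0, 0, 0],
    [0, 0, 0],
    [0, 0, 0]
  ],
  "xyz": [
    [0, 0.6, 0],
    [0, 0.8, 0],
    [0, 0.8, -4],
    [0, 0.8, -8],
    [0, 0.8, -10],
    [0, 0.8, -10],
    [0, 0.8, -10],
    [0, 0.8, -10]
  ],
  "jaw": [42, 42, 42, 55, 70, 70, 70, 70]
}}

```text
time_s: 19.55
eef_pos: [0.4206, -0.0158, 0.161]
eef_rot: [-0.001, 0.732, 0.682, -0.001]
wrist_force: [-0.3, -0.5, -0.7]
opening: 0.701
grasp_force: 0.0
```

Run:
```python
from go import *
from fit import hexfit
e=np.load('eng.npy')
def eng(w): d=np.array(w[:2])-e[:2];c,s=np.cos(e[2]),np.sin(e[2]);return 1000*np.array([c*d[0]+s*d[1],-s*d[0]+c*d[1]])
for cam,n in(('top','t8'),('scene','s8')):
    im=ctrl.camera(cam)[:,:,::-1].copy();cv2.imwrite(f'pics/raw_{n}.png',im)
    uv=w2px(cam,E2W((.002,-.035,.096),e))
    try:
        x=hexfit(cam,im,uv,z=.096);print(cam,uv,x,eng(x[0]))
    except Exception as ex: print(cam,uv,ex)
    for u in [E2W((x_,-.10,.07),e) for x_ in (.0305,-.0305)]: print('jawmid px',w2px(cam,u))
print('tray eng',eng((.3759,.221)));here()
t=cv2.imread('pics/raw_t8.png');s=cv2.imread('pics/raw_s8.png')
f=lambda im,a,b:cv2.resize(im[b:b+80,a:a+90],None,fx=4.4,fy=4.4,interpolation=cv2.INTER_CUBIC)
cv2.imwrite('pics/c8.png',np.hstack([f(t,230,130),f(s,245,195)]))
```

```text
top [279.27 166.74] (array([ 0.61, -0.01,  0.98,  0.02]), np.float64(56.397452414480306), np.float64(0.0005998489855229388)) [3.11 2.05]
jawmid px [296.67 160.86]
jawmid px [295.94 176.93]
scene [286.21 223.34] (array([ 0.61, -0.02,  0.96,  0.02]), np.float64(55.250279634969786), np.float64(0.000978868176822597)) [ 5.65 -0.52]
jawmid px [295.31 243.28]
jawmid px [276.51 243.04]
tray eng [-249.09  219.56]
eng mm [-187.34  -13.62  161.43] F [-0.41 -0.45  0.25] op 0.7006216117858156 g 0.0 t 19.65 q [-0.32 -0.11  2.04  0.    1.21 -0.25]
```

View pics/c8.png

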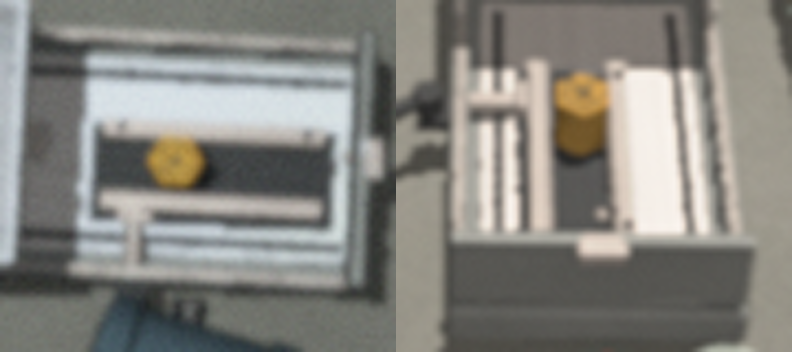

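The stamp is at crop (175,160), engraver frame about (2.5, 1) mm. The jaws match the engraver fit to under 1 mm. Grasp the stamp across the jaws.

Emit:
{"op": "send_rows", "data": {
  "dr": [
    [0, 0, 0],
    [0, 0, 0],
    [0, 0, 0],
    [0, 0, 0],
    [0, 0, 0],
    [0, 0, 0],
    [0, 0, 0],
    [0, 0, 0]
  ],
  "xyz": [
    [0.4, 5, -1],
    [0.8, 10, -1],
    [1.2, 15, -1],
    [1.5, 18.9, -1],
    [1.5, 18.9, 2],
    [1.5, 18.9, 5],
    [1.5, 18.9, 7],
    [1.5, 18.9, 7]
  ],
  "jaw": [70, 70, 70, 70, 70, 70, 70, 70]
}}

```text
time_s: 20.65
eef_pos: [0.6097, -0.0143, 0.0903]
eef_rot: [-0.002, 0.732, 0.682, -0.001]
wrist_force: [0.3, -0.4, 0.1]
opening: 0.7
grasp_force: 0.0
```

Emit:
{"op": "send_rows", "data": {
  "dr": [
    [0, 0, 0],
    [0, 0, 0],
    [0, 0, 0],
    [0, 0, 0],
    [0, 0, 0],
    [0, 0, 0],
    [0, 0, 0],
    [0, 0, 0]
  ],
  "xyz": [
    [0, 0, 1],
    [0, 0, 2],
    [0, 0, 2.5],
    [0, 0, 2.5],
    [0, 0, 2.5],
    [0, 0, 2.5],
    [0, 0, 2.5],
    [0, 0, 2.5]
  ],
  "jaw": [70, 70, 70, 60, 40, 30, 30, 30]
}}

```text
time_s: 21.65
eef_pos: [0.6123, -0.0148, 0.0685]
eef_rot: [0.001, 0.732, 0.682, 0.001]
wrist_force: [2.8, -0.9, 5.8]
opening: 0.464
grasp_force: 62.6
```

```bash
python3 -c "
from go import *
here()"
```

```text
eng mm [ 3.43  1.05 68.47] F [ 2.78 -0.91  5.79] op 0.46363654762069606 g 62.62657280545682 t 21.65 q [-0.22  0.44  1.62  0.    1.08 -0.15]
```

Emit:
{"op": "send_rows", "data": {
  "dr": [
    [0, 0, 0],
    [0, 0, 0],
    [0, 0, 0],
    [0, 0, 0],
    [0, 0, 0],
    [0, 0, 0],
    [0, 0, 0],
    [0, 0, 0]
  ],
  "xyz": [
    [0, 0, -1.5],
    [0, 0, -4],
    [0, 0, -7],
    [0, 0, -10],
    [0, -4, -11],
    [0, -9, -11],
    [0, -14, -11],
    [0, -19, -11]
  ],
  "jaw": [30, 30, 30, 30, 30, 30, 30, 30]
}}

```text
time_s: 22.65
eef_pos: [0.4181, -0.0004, 0.1758]
eef_rot: [-0.002, 0.732, 0.682, -0.001]
wrist_force: [-0.6, 0.3, -4.5]
opening: 0.461
grasp_force: 63.2
```

Emit:
{"op": "send_rows", "data": {
  "dr": [
    [0, 0, 0],
    [0, 0, 0],
    [0, 0, 0],
    [0, 0, 0],
    [0, 0, 0],
    [0, 0, 0],
    [0, 0, 0],
    [0, 0, 0]
  ],
  "xyz": [
    [4, -3, 0],
    [8.5, -6.2, 0],
    [13, -6.2, 0],
    [17.5, -6.2, 0],
    [21, -6.2, 0],
    [21.8, -6.2, 0],
    [21.8, -6.2, 0],
    [21.8, -6.2, 0]
  ],
  "jaw": [30, 30, 30, 30, 30, 30, 30, 30]
}}

```text
time_s: 23.65
eef_pos: [0.3747, 0.2196, 0.1769]
eef_rot: [-0.0, 0.732, 0.681, -0.001]
wrist_force: [-0.0, -0.1, -4.5]
opening: 0.462
grasp_force: 63.4
```

```bash
python3 -c "
from go import *
here()"
```

```text
eng mm [-250.15  218.12  176.93] F [-0.05 -0.1  -4.55] op 0.46230498311700224 g 63.44888722524047 t 23.65 q [ 0.26 -0.09  1.99 -0.    1.25  0.33]
```

Emit:
{"op": "send_rows", "data": {
  "dr": [
    [0, 0, 0],
    [0, 0, 0],
    [0, 0, 0],
    [0, 0, 0],
    [0, 0, 0],
    [0, 0, 0],
    [0, 0, 0],
    [0, 0, 0]
  ],
  "xyz": [
    [0, 0, 3],
    [0, 0, 6],
    [0, 0, 9],
    [0, 0, 12],
    [0, 0, 13.6],
    [0, 0, 14.4],
    [0, 0, 14.6],
    [0, 0, 14.6]
  ],
  "jaw": [30, 30, 30, 30, 30, 30, 30, 30]
}}

```text
time_s: 24.65
eef_pos: [0.376, 0.2206, 0.0321]
eef_rot: [0.0, 0.732, 0.681, 0.0]
wrist_force: [0.9, 1.4, -4.8]
opening: 0.465
grasp_force: 63.3
```

Emit:
{"op": "send_rows", "data": {
  "dr": [
    [0, 0, 0],
    [0, 0, 0],
    [0, 0, 0],
    [0, 0, 0],
    [0, 0, 0],
    [0, 0, 0],
    [0, 0, 0],
    [0, 0, 0]
  ],
  "xyz": [
    [0, 0, 0.1],
    [0, 0, 0.2],
    [0, 0, 0.3],
    [0, 0, 0.4],
    [0, 0, 0.5],
    [0, 0, 0.5],
    [0, 0, 0.5],
    [0, 0, 0.5]
  ],
  "jaw": [30, 30, 30, 30, 30, 30, 30, 30]
}}

```text
time_s: 25.65
eef_pos: [0.3754, 0.2207, 0.0265]
eef_rot: [0.0, 0.732, 0.682, 0.0]
wrist_force: [0.1, 0.3, -4.8]
opening: 0.463
grasp_force: 63.3
```

Emit:
{"op": "send_rows", "data": {
  "dr": [
    [0, 0, 0],
    [0, 0, 0],
    [0, 0, 0],
    [0, 0, 0],
    [0, 0, 0],
    [0, 0, 0],
    [0, 0, 0],
    [0, 0, 0]
  ],
  "xyz": [
    [0, 0, 0.05],
    [0, 0, 0.1],
    [0, 0, 0.15],
    [0, 0, 0.2],
    [0, 0, 0.25],
    [0, 0, 0.25],
    [0, 0, 0.25],
    [0, 0, 0.25]
  ],
  "jaw": [30, 30, 30, 30, 30, 30, 30, 30]
}}

```text
time_s: 26.65
eef_pos: [0.3754, 0.2207, 0.0244]
eef_rot: [-0.0, 0.732, 0.682, -0.0]
wrist_force: [-5.0, -0.7, 5.3]
opening: 0.466
grasp_force: 64.7
```

Emit:
{"op": "send_rows", "data": {
  "dr": [
    [0, 0, 0],
    [0, 0, 0],
    [0, 0, 0],
    [0, 0, 0],
    [0, 0, 0],
    [0, 0, 0],
    [0, 0, 0],
    [0, 0, 0]
  ],
  "xyz": [
    [0, 0, 0],
    [0, 0, 0],
    [0, 0, 0],
    [0, 0, 0],
    [0, 0, 0],
    [0, 0, -2],
    [0, 0, -5],
    [0, 0, -10]
  ],
  "jaw": [50, 55, 60, 65, 70, 70, 70, 70]
}}

```text
time_s: 27.65
eef_pos: [0.3739, 0.2202, 0.1237]
eef_rot: [-0.001, 0.732, 0.682, -0.002]
wrist_force: [0.8, 0.1, -0.4]
opening: 0.699
grasp_force: 0.0
```

Run:
```python
from go import *
from fit import hexfit
here()
for cam,n in(('top','t9'),('scene','s9')):
    im=ctrl.camera(cam)[:,:,::-1].copy();cv2.imwrite(f'pics/raw_{n}.png',im)
    for nm,p in dict(A=(.5173,-.2843,.046),B=(.5185,-.381,.046),stamp=(.3754,.2207,.052)).items():
        try:
            x=hexfit(cam,im,w2px(cam,p),z=p[2]);print(cam,nm,(x[0]*1000).round(1),x[1:])
        except Exception as ex: print(cam,nm,ex)
    for q in(-25.5,): pass
plan((.5175,-.2845,.16),64.8)
```

```text
eng mm [-251.07  218.62  123.68] F [ 0.85  0.06 -0.42] op 0.6986931214286117 g 0.0 t 27.65 q [ 0.26 -0.02  2.04 -0.    1.12  0.33]
top A [ 516.3 -283.6  585.5   19.5] (np.float64(33.54890375550396), np.float64(0.000509522505774574))
top B [ 517.6 -380.4  587.8   19.3] (np.float64(33.67778889914738), np.float64(0.0005391482357554173))
top stamp [393.6 193.9 681.8  32.7] (np.float64(39.061694888522844), np.float64(0.013407087364517277))
scene A [ 518.4 -284.8  616.1   21. ] (np.float64(35.300397769589985), np.float64(0.0004293557094654431))
scene B [ 519.6 -380.9  633.4   20.9] (np.float64(36.29196518540412), np.float64(0.00039016970708383045))
scene stamp [ 382.4  196.2 -456.9   66.2] (np.float64(33.820760584430964), np.float64(0.008005530465317481))
xyz [-49.52  17.41  -3.1 ] dr [ 0.08 -0.05  3.53]
```

Both blanks are still in place. Pick blank A next, at (517,-284) mm.

Emit:
{"op": "send_rows", "data": {
  "dr": [
    [0, 0, 0],
    [0, 0, 0],
    [0, 0, 0.7],
    [0, 0, 1.4],
    [0, 0, 2.1],
    [0, 0, 2.8],
    [0, 0, 3.5],
    [0, 0, 3.5]
  ],
  "xyz": [
    [0, 0, -4],
    [-4, 1.4, -6],
    [-9, 3.2, -6],
    [-14.5, 5.1, -6],
    [-20, 7, -6],
    [-25.5, 9, -6],
    [-31, 10.9, -6],
    [-36, 12.7, -6]
  ],
  "jaw": [75, 75, 75, 75, 75, 75, 75, 75]
}}

```text
time_s: 28.75
eef_pos: [0.4766, -0.1495, 0.1833]
eef_rot: [-0.0, 0.844, 0.536, -0.0]
wrist_force: [-0.1, -0.6, 0.4]
opening: 0.75
grasp_force: 0.0
```

```bash
python3 -c "
from go import *
here();plan((.5172,-.2842,.080),64.6)"
```

```text
eng mm [-122.45 -142.88  183.29] F [-0.14 -0.56  0.41] op 0.7500591754338864 g 0.0 t 28.75 q [-0.54  0.05  1.83  0.    1.26 -0.1 ]
xyz [-10.47   9.41  10.32] dr [-0.   -0.    0.04]
```

Emit:
{"op": "send_rows", "data": {
  "dr": [
    [0, 0, 0],
    [0, 0, 0],
    [0, 0, 0],
    [0, 0, 0],
    [0, 0, 0],
    [0, 0, 0],
    [0, 0, 0],
    [0, 0, 0]
  ],
  "xyz": [
    [-3.5, 3.1, 0],
    [-7, 6.3, 0],
    [-10.5, 9.4, 0],
    [-10.5, 9.4, 4],
    [-10.5, 9.4, 8],
    [-10.5, 9.4, 10],
    [-10.5, 9.4, 10.3],
    [-10.5, 9.4, 10.3]
  ],
  "jaw": [75, 75, 75, 75, 75, 75, 75, 75]
}}

```text
time_s: 29.75
eef_pos: [0.518, -0.2828, 0.0821]
eef_rot: [0.001, 0.844, 0.537, 0.0]
wrist_force: [-0.8, -0.3, -0.3]
opening: 0.752
grasp_force: 0.0
```

```bash
python3 -c "
from go import *
from fit import hexfit
here();plan((.5172,-.2842,.017),64.6)
im=ctrl.camera('scene')[:,:,::-1].copy()
print(hexfit('scene',im,w2px('scene',(.5173,-.2843,.046))))"
```

```text
eng mm [ -71.67 -272.9    82.09] F [-0.79 -0.27 -0.29] op 0.7524291812371442 g 0.0 t 29.75 q [-0.7   0.37  1.67  0.    1.09 -0.26]
xyz [-0.16 -0.02  6.51] dr [0.02 0.   0.06]
(array([ 0.52, -0.28,  0.61,  0.02]), np.float64(34.97338785849043), np.float64(0.0011035520505944122))
```

Emit:
{"op": "send_rows", "data": {
  "dr": [
    [0, 0, 0],
    [0, 0, 0],
    [0, 0, 0],
    [0, 0, 0],
    [0, 0, 0],
    [0, 0, 0],
    [0, 0, 0],
    [0, 0, 0]
  ],
  "xyz": [
    [-0.1, 0, 3],
    [-0.1, 0, 5.5],
    [-0.1, 0, 6.4],
    [-0.1, 0, 6.4],
    [-0.1, 0, 6.4],
    [-0.1, 0, 6.4],
    [-0.1, 0, 6.4],
    [-0.1, 0, 6.4]
  ],
  "jaw": [75, 75, 75, 75, 60, 45, 30, 30]
}}

```text
time_s: 30.8
eef_pos: [0.5177, -0.284, 0.0187]
eef_rot: [0.001, 0.844, 0.537, 0.0]
wrist_force: [-1.7, 0.7, 5.7]
opening: 0.461
grasp_force: 61.2
```

Emit:
{"op": "send_rows", "data": {
  "dr": [
    [0, 0, 0],
    [0, 0, 0],
    [0, 0, 0],
    [0, 0, 0],
    [0, 0, 0],
    [0, 0, 0],
    [0, 0, 0],
    [0, 0, 0]
  ],
  "xyz": [
    [0, 0, 0],
    [0, 0, 0],
    [0, 0, -2],
    [0, 0, -5],
    [0, 0, -9],
    [0, 0, -13],
    [0, 0, -15],
    [0, 0, -15]
  ],
  "jaw": [30, 30, 30, 30, 30, 30, 30, 30]
}}

```text
time_s: 31.8
eef_pos: [0.5177, -0.2839, 0.1695]
eef_rot: [0.002, 0.844, 0.537, 0.001]
wrist_force: [-0.0, 0.2, -4.8]
opening: 0.458
grasp_force: 62.8
```

```bash
python3 -c "
from go import *
here();eplan(.001,-.010,.17)"
```

```text
eng mm [ -71.94 -274.05  169.55] F [-0.04  0.15 -4.83] op 0.45752796099312354 g 62.8261874942109 t 31.8 q [-0.7   0.26  1.62  0.    1.25 -0.27]
xyz [27.27 -2.65 -0.09] dr [ 0.04  0.02 -3.5 ]
```

Emit:
{"op": "send_rows", "data": {
  "dr": [
    [0, 0, 0],
    [0, 0, -0.5],
    [0, 0, -1],
    [0, 0, -1.5],
    [0, 0, -2],
    [0, 0, -2.5],
    [0, 0, -3],
    [0, 0, -3.5]
  ],
  "xyz": [
    [2, -0.2, 0],
    [6, -0.6, 0],
    [11, -1, 0],
    [16, -1.5, 0],
    [21, -2, 0],
    [25, -2.4, 0],
    [27.3, -2.65, 0],
    [27.3, -2.65, 0]
  ],
  "jaw": [30, 30, 30, 30, 30, 30, 30, 30]
}}

```text
time_s: 32.8
eef_pos: [0.6073, -0.021, 0.1648]
eef_rot: [-0.002, 0.73, 0.684, -0.001]
wrist_force: [0.5, -1.0, -5.0]
opening: 0.461
grasp_force: 62.6
```

Emit:
{"op": "send_rows", "data": {
  "dr": [
    [0, 0, 0],
    [0, 0, 0],
    [0, 0, 0],
    [0, 0, 0],
    [0, 0, 0],
    [0, 0, 0],
    [0, 0, 0],
    [0, 0, 0]
  ],
  "xyz": [
    [0, 0, 1],
    [0, 0, 3],
    [0, 0, 5],
    [0, 0, 6.5],
    [0, 0, 7],
    [0, 0, 7],
    [0, 0, 7],
    [0, 0, 7]
  ],
  "jaw": [30, 30, 30, 30, 30, 30, 30, 30]
}}

```text
time_s: 33.8
eef_pos: [0.6091, -0.0249, 0.0979]
eef_rot: [0.001, 0.732, 0.682, 0.0]
wrist_force: [0.5, -0.5, -5.7]
opening: 0.463
grasp_force: 62.6
```

```bash
python3 -c "
from go import *
from fit import hexfit
here();eplan(.001,-.010,.0695)
snap('top','t10')
e=np.load('eng.npy')"
```

```text
eng mm [ 0.9  -9.2  97.92] F [ 0.45 -0.5  -5.66] op 0.46319485462409454 g 62.574135339818895 t 33.8 q [-0.24  0.39  1.61 -0.    1.13 -0.16]
xyz [-0.08  0.01  2.84] dr [0.02 0.   0.  ]
```

Emit:
{"op": "send_rows", "data": {
  "dr": [
    [0, 0, 0],
    [0, 0, 0],
    [0, 0, 0],
    [0, 0, 0],
    [0, 0, 0],
    [0, 0, 0],
    [0, 0, 0],
    [0, 0, 0]
  ],
  "xyz": [
    [0, 0, 0.4],
    [0, 0, 0.7],
    [0, 0, 0.9],
    [0, 0, 1.1],
    [0, 0, 1.3],
    [0, 0, 1.5],
    [0, 0, 1.6],
    [0, 0, 1.6]
  ],
  "jaw": [30, 30, 30, 30, 30, 30, 30, 30]
}}

```text
time_s: 34.85
eef_pos: [0.6096, -0.025, 0.0814]
eef_rot: [0.001, 0.732, 0.682, 0.001]
wrist_force: [5.5, -0.5, -5.3]
opening: 0.463
grasp_force: 62.6
```

Emit:
{"op": "send_rows", "data": {
  "dr": [
    [0, 0, 0],
    [0, 0, 0],
    [0, 0, 0],
    [0, 0, 0],
    [0, 0, 0],
    [0, 0, 0],
    [0, 0, 0],
    [0, 0, 0]
  ],
  "xyz": [
    [0, 0.05, 0.2],
    [0, 0.1, 0.4],
    [0, 0.1, 0.6],
    [0, 0.1, 0.8],
    [0, 0.1, 1.0],
    [0, 0.1, 1.1],
    [0, 0.1, 1.15],
    [0, 0.1, 1.2]
  ],
  "jaw": [30, 30, 30, 30, 30, 30, 30, 30]
}}

```text
time_s: 35.85
eef_pos: [0.6097, -0.0249, 0.0691]
eef_rot: [0.0, 0.732, 0.682, 0.0]
wrist_force: [5.2, -0.1, -3.5]
opening: 0.465
grasp_force: 62.8
```

Emit:
{"op": "send_rows", "data": {
  "dr": [
    [0, 0, 0],
    [0, 0, 0],
    [0, 0, 0],
    [0, 0, 0],
    [0, 0, 0],
    [0, 0, 0],
    [0, 0, 0],
    [0, 0, 0]
  ],
  "xyz": [
    [0, 0.1, 0.05],
    [0, 0.1, 0.1],
    [0, 0.1, 0.1],
    [0, 0.1, 0.1],
    [0, 0.1, 0.1],
    [0, 0.1, 0.1],
    [0, 0.1, 0.1],
    [0, 0.1, 0.1]
  ],
  "jaw": [30, 30, 30, 30, 30, 30, 30, 30]
}}

```text
time_s: 36.85
eef_pos: [0.6098, -0.0248, 0.0687]
eef_rot: [-0.001, 0.732, 0.682, -0.001]
wrist_force: [-2.4, 0.7, 5.2]
opening: 0.466
grasp_force: 64.0
```

Emit:
{"op": "send_rows", "data": {
  "dr": [
    [0, 0, 0],
    [0, 0, 0],
    [0, 0, 0],
    [0, 0, 0],
    [0, 0, 0],
    [0, 0, 0],
    [0, 0, 0],
    [0, 0, 0]
  ],
  "xyz": [
    [0, 0, 0],
    [0, 0, 0],
    [0, 0, 0],
    [0, 0, 0],
    [0, 0, -3],
    [0, 0, -7],
    [0, 0, -11],
    [0, 0, -11]
  ],
  "jaw": [50, 60, 70, 75, 75, 75, 75, 75]
}}

```text
time_s: 37.85
eef_pos: [0.613, -0.0254, 0.1824]
eef_rot: [0.003, 0.732, 0.682, 0.002]
wrist_force: [1.0, -0.2, -0.2]
opening: 0.75
grasp_force: 0.0
```

Run:
```python
from go import *
from fit import hexfit
here();e=np.load('eng.npy')
for cam,n in(('top','t11'),('scene','s11')):
    im=ctrl.camera(cam)[:,:,::-1].copy();cv2.imwrite(f'pics/raw_{n}.png',im)
    p=(.5185,-.381,.046);x=hexfit(cam,im,w2px(cam,p),z=p[2]);print(cam,(x[0]*1000).round(1),x[1:])
plan((.5186,-.3808,.16),64.8)
```

```text
eng mm [  4.85  -9.46 182.37] F [ 0.99 -0.16 -0.17] op 0.7504440978524507 g 0.0 t 37.85 q [-0.23  0.3   1.55  0.    1.29 -0.16]
top [ 517.6 -380.4  616.6   19.8] (np.float64(35.32658060923272), np.float64(0.0005549537421889506))
scene [ 519.6 -381.2  631.8   21.1] (np.float64(36.19743279784533), np.float64(0.00040544766539881544))
xyz [-36.15  -6.64   1.81] dr [ 0.   -0.    3.52]
```

Emit:
{"op": "send_rows", "data": {
  "dr": [
    [0, 0, 0.5],
    [0, 0, 1],
    [0, 0, 1.5],
    [0, 0, 2],
    [0, 0, 2.5],
    [0, 0, 3],
    [0, 0, 3.5],
    [0, 0, 3.5]
  ],
  "xyz": [
    [-4, -0.8, -0.5],
    [-9, -1.7, -0.5],
    [-14, -2.6, -0.5],
    [-19.5, -3.6, -0.5],
    [-25, -4.6, -0.5],
    [-30.5, -5.6, -0.5],
    [-35, -6.4, -0.5],
    [-36.2, -6.6, -0.5]
  ],
  "jaw": [75, 75, 75, 75, 75, 75, 75, 75]
}}

```text
time_s: 38.95
eef_pos: [0.517, -0.3834, 0.1807]
eef_rot: [-0.002, 0.845, 0.535, -0.0]
wrist_force: [0.0, -0.4, -0.4]
opening: 0.751
grasp_force: 0.0
```

```bash
python3 -c "
from go import *
here();plan((.5186,-.3808,.0185),64.9)"
```

```text
eng mm [ -65.57 -373.3   180.7 ] F [ 0.01 -0.35 -0.45] op 0.7514385872690985 g 0.0 t 38.95 q [-0.82  0.37  1.46 -0.    1.31 -0.38]
xyz [ 0.29  0.09 16.22] dr [-0.03 -0.01 -0.03]
```

Emit:
{"op": "send_rows", "data": {
  "dr": [
    [0, 0, 0],
    [0, 0, 0],
    [0, 0, 0],
    [0, 0, 0],
    [0, 0, 0],
    [0, 0, 0],
    [0, 0, 0],
    [0, 0, 0]
  ],
  "xyz": [
    [0, 0, 2],
    [0, 0, 5],
    [0, 0, 8],
    [0, 0, 10],
    [0, 0, 11],
    [0, 0, 11],
    [0, 0, 11],
    [0, 0, 11]
  ],
  "jaw": [75, 75, 75, 75, 75, 75, 75, 75]
}}

```text
time_s: 39.95
eef_pos: [0.5196, -0.3819, 0.0743]
eef_rot: [0.001, 0.844, 0.537, 0.0]
wrist_force: [-0.1, -0.4, -0.3]
opening: 0.753
grasp_force: 0.0
```

Run:
```python
from go import *
from fit import hexfit
here();plan((.5186,-.3808,.0187),64.9)
im=ctrl.camera('scene')[:,:,::-1].copy()
x=hexfit('scene',im,w2px('scene',(.5186,-.381,.046)));print((x[0]*1000).round(1),x[1:])
```

```text
eng mm [ -63.12 -371.7    74.27] F [-0.05 -0.42 -0.33] op 0.753369526015125 g 0.0 t 39.95 q [-0.82  0.49  1.53 -0.    1.12 -0.38]
xyz [ 0.07 -0.15  5.56] dr [0.02 0.01 0.01]
[ 520.1 -380.7 -381.7   20.8] (np.float64(38.12812123566583), np.float64(0.0011365075065734914))
```

Emit:
{"op": "send_rows", "data": {
  "dr": [
    [0, 0, 0],
    [0, 0, 0],
    [0, 0, 0],
    [0, 0, 0],
    [0, 0, 0],
    [0, 0, 0],
    [0, 0, 0],
    [0, 0, 0]
  ],
  "xyz": [
    [0.1, -0.1, 2],
    [0.1, -0.1, 4.5],
    [0.1, -0.1, 5.5],
    [0.1, -0.1, 5.5],
    [0.1, -0.1, 5.5],
    [0.1, -0.1, 5.5],
    [0.1, -0.1, 5.5],
    [0.1, -0.1, 5.5]
  ],
  "jaw": [75, 75, 75, 75, 60, 45, 30, 30]
}}

```text
time_s: 41.0
eef_pos: [0.5191, -0.3806, 0.0193]
eef_rot: [0.001, 0.844, 0.537, 0.0]
wrist_force: [-1.1, 0.3, 6.1]
opening: 0.463
grasp_force: 62.2
```

Emit:
{"op": "send_rows", "data": {
  "dr": [
    [0, 0, 0],
    [0, 0, 0],
    [0, 0, 0],
    [0, 0, 0],
    [0, 0, 0],
    [0, 0, 0],
    [0, 0, 0],
    [0, 0, 0]
  ],
  "xyz": [
    [0, 0, 0],
    [0, 0, 0],
    [0, 0, -2],
    [0, 0, -5],
    [0, 0, -9],
    [0, 0, -13],
    [0, 0, -16],
    [0, 0, -16]
  ],
  "jaw": [30, 30, 30, 30, 30, 30, 30, 30]
}}

```text
time_s: 42.0
eef_pos: [0.5197, -0.3811, 0.1813]
eef_rot: [0.003, 0.844, 0.537, 0.001]
wrist_force: [0.5, 0.3, -6.0]
opening: 0.463
grasp_force: 62.5
```

```bash
python3 -c "
from go import *
here();eplan(.0015,-.071,.18)"
```

```text
eng mm [ -63.07 -370.82  181.28] F [ 0.46  0.26 -6.04] op 0.4631475621319538 g 62.473716884851456 t 42.0 q [-0.82  0.36  1.47  0.    1.31 -0.38]
xyz [30.31 -4.71  0.04] dr [ 0.05  0.03 -3.5 ]
```

Emit:
{"op": "send_rows", "data": {
  "dr": [
    [0, 0, 0],
    [0, 0, -0.5],
    [0, 0, -1],
    [0, 0, -1.5],
    [0, 0, -2],
    [0, 0, -2.5],
    [0, 0, -3],
    [0, 0, -3.5]
  ],
  "xyz": [
    [2, -0.3, 0],
    [6, -0.9, 0],
    [11, -1.7, 0],
    [16, -2.5, 0],
    [21, -3.3, 0],
    [26, -4, 0],
    [30, -4.7, 0],
    [30.3, -4.7, 0]
  ],
  "jaw": [30, 30, 30, 30, 30, 30, 30, 30]
}}

```text
time_s: 43.0
eef_pos: [0.6029, -0.0806, 0.1752]
eef_rot: [-0.003, 0.73, 0.684, -0.001]
wrist_force: [-0.5, -0.2, -6.0]
opening: 0.462
grasp_force: 62.3
```

Emit:
{"op": "send_rows", "data": {
  "dr": [
    [0, 0, 0],
    [0, 0, 0],
    [0, 0, 0],
    [0, 0, 0],
    [0, 0, 0],
    [0, 0, 0],
    [0, 0, 0],
    [0, 0, 0]
  ],
  "xyz": [
    [0, 0, 1],
    [0, 0, 3],
    [0, 0, 5],
    [0, 0, 7],
    [0, 0, 8],
    [0, 0, 8],
    [0, 0, 8],
    [0, 0, 8]
  ],
  "jaw": [30, 30, 30, 30, 30, 30, 30, 30]
}}

```text
time_s: 44.0
eef_pos: [0.605, -0.0858, 0.0991]
eef_rot: [0.001, 0.732, 0.682, 0.0]
wrist_force: [0.6, -0.0, -6.1]
opening: 0.463
grasp_force: 62.2
```

```bash
python3 -c "
from go import *
here();eplan(.0018,-.071,.0692)"
```

```text
eng mm [  1.18 -70.26  99.1 ] F [ 0.6  -0.   -6.09] op 0.46306304078014726 g 62.21123610623181 t 44.0 q [-0.33  0.39  1.61 -0.    1.14 -0.26]
xyz [-0.07  0.06  2.99] dr [0.02 0.01 0.  ]
```

Emit:
{"op": "send_rows", "data": {
  "dr": [
    [0, 0, 0],
    [0, 0, 0],
    [0, 0, 0],
    [0, 0, 0],
    [0, 0, 0],
    [0, 0, 0],
    [0, 0, 0],
    [0, 0, 0]
  ],
  "xyz": [
    [0, 0.1, 0.4],
    [0, 0.1, 0.7],
    [0, 0.1, 0.9],
    [0, 0.1, 1.1],
    [0, 0.1, 1.3],
    [0, 0.1, 1.5],
    [0, 0.1, 1.7],
    [0, 0.1, 1.7]
  ],
  "jaw": [30, 30, 30, 30, 30, 30, 30, 30]
}}

```text
time_s: 45.0
eef_pos: [0.6054, -0.0857, 0.0809]
eef_rot: [0.0, 0.732, 0.682, 0.0]
wrist_force: [-0.0, 1.0, -6.7]
opening: 0.463
grasp_force: 62.4
```

Emit:
{"op": "send_rows", "data": {
  "dr": [
    [0, 0, 0],
    [0, 0, 0],
    [0, 0, 0],
    [0, 0, 0],
    [0, 0, 0],
    [0, 0, 0],
    [0, 0, 0],
    [0, 0, 0]
  ],
  "xyz": [
    [0, 0, 0.2],
    [0, 0, 0.4],
    [0, 0, 0.6],
    [0, 0, 0.8],
    [0, 0, 1.0],
    [0, 0, 1.15],
    [0, 0, 1.2],
    [0, 0, 1.25]
  ],
  "jaw": [30, 30, 30, 30, 30, 30, 30, 30]
}}

```text
time_s: 46.0
eef_pos: [0.6054, -0.0857, 0.0693]
eef_rot: [0.0, 0.732, 0.682, -0.0]
wrist_force: [-3.5, 1.3, 4.8]
opening: 0.461
grasp_force: 63.5
```

Blank B is on the vice floor (the vertical force has reversed). Release, lift, then look.

Emit:
{"op": "send_rows", "data": {
  "dr": [
    [0, 0, 0],
    [0, 0, 0],
    [0, 0, 0],
    [0, 0, 0],
    [0, 0, 0],
    [0, 0, 0],
    [0, 0, 0],
    [0, 0, 0]
  ],
  "xyz": [
    [0, 0, 0],
    [0, 0, 0],
    [0, 0, 0],
    [0, 0, 0],
    [0, 0, -3],
    [0, 0, -7],
    [0, 0, -11],
    [0, 0, -11]
  ],
  "jaw": [50, 60, 70, 75, 75, 75, 75, 75]
}}

```text
time_s: 47.0
eef_pos: [0.6078, -0.0865, 0.1829]
eef_rot: [0.004, 0.732, 0.682, 0.002]
wrist_force: [1.1, -0.6, 0.2]
opening: 0.75
grasp_force: 0.0
```

```bash
python3 -c "
from go import *
here();eplan(-.188,-.013,.1804)"
```

```text
eng mm [  4.03 -70.71 182.94] F [ 1.1  -0.56  0.24] op 0.7498824450137365 g 0.0 t 47.0 q [-0.33  0.3   1.55  0.    1.29 -0.26]
xyz [  5.78 -19.2    0.09] dr [0.07 0.02 0.  ]
```

Emit:
{"op": "send_rows", "data": {
  "dr": [
    [0, 0, 0],
    [0, 0, 0],
    [0, 0, 0],
    [0, 0, 0],
    [0, 0, 0],
    [0, 0, 0],
    [0, 0, 0],
    [0, 0, 0]
  ],
  "xyz": [
    [1.5, -5, 0],
    [3, -10, 0],
    [4.5, -15, 0],
    [5.8, -18.7, 0],
    [5.8, -18.7, 0],
    [5.8, -18.7, 0],
    [5.8, -18.7, 0],
    [5.8, -18.7, 0]
  ],
  "jaw": [75, 60, 42, 42, 42, 42, 42, 42]
}}

```text
time_s: 48.0
eef_pos: [0.4234, -0.0149, 0.1783]
eef_rot: [-0.0, 0.732, 0.681, -0.0]
wrist_force: [0.2, -0.0, -0.4]
opening: 0.42
grasp_force: 0.0
```

Run:
```python
from go import *
from fit import hexfit
here();eplan(-.185,-.013,.0615);e=np.load('eng.npy')
def eng(w): d=np.array(w[:2])-e[:2];c,s=np.cos(e[2]),np.sin(e[2]);return 1000*np.array([c*d[0]+s*d[1],-s*d[0]+c*d[1]])
for cam in('top','scene'):
    im=ctrl.camera(cam)[:,:,::-1].copy()
    for y in(-.01,-.071):
        x=hexfit(cam,im,w2px(cam,E2W((.001,y,.096),e)),z=.096,win=10 if cam=='top' else 13);print(cam,eng(x[0]),x[0][3]*1000,x[1:])
    p=(.3754,.2207,.052);
```

```text
eng mm [-185.04  -12.41  178.33] F [ 0.2  -0.02 -0.38] op 0.4195463760290139 g 0.0 t 48.0 q [-0.32 -0.12  2.02  0.    1.25 -0.25]
xyz [-0.06  0.01 11.68] dr [-0. -0. -0.]
top [-1.17 -8.74] 19.891024244380496 (np.float64(53.93738251975463), np.float64(0.0005832514365497888))
top [ -0.95 -69.69] 19.731334274945123 (np.float64(56.48506370369658), np.float64(0.0005984039434189847))
scene [  2.   -10.14] 21.264259467440937 (np.float64(56.65295225008079), np.float64(0.0007807987420969534))
scene [  1.78 -70.23] 21.649739083379952 (np.float64(54.86429674664841), np.float64(0.0007994623623277758))
```

Emit:
{"op": "send_rows", "data": {
  "dr": [
    [0, 0, 0],
    [0, 0, 0],
    [0, 0, 0],
    [0, 0, 0],
    [0, 0, 0],
    [0, 0, 0],
    [0, 0, 0],
    [0, 0, 0]
  ],
  "xyz": [
    [0, 0, 3],
    [0, 0, 6],
    [0, 0, 9],
    [0, 0, 11],
    [0, 0, 11.6],
    [0, 0, 11.6],
    [0, 0, 11.6],
    [0, 0, 11.6]
  ],
  "jaw": [42, 42, 42, 42, 42, 42, 42, 42]
}}

```text
time_s: 49.1
eef_pos: [0.4235, -0.0148, 0.0633]
eef_rot: [0.001, 0.732, 0.682, 0.0]
wrist_force: [0.1, 1.3, -0.2]
opening: 0.419
grasp_force: 0.0
```

Emit:
{"op": "send_rows", "data": {
  "dr": [
    [0, 0, 0],
    [0, 0, 0],
    [0, 0, 0],
    [0, 0, 0],
    [0, 0, 0],
    [0, 0, 0],
    [0, 0, 0],
    [0, 0, 0]
  ],
  "xyz": [
    [0, 0.9, 0],
    [-1.2, 1.9, 0],
    [-2.2, 3.1, 0],
    [-3, 4.5, 0],
    [-3.4, 5.6, 0],
    [-3.5, 6.3, 0],
    [-3.6, 6.9, 0],
    [-3.6, 7.2, 0]
  ],
  "jaw": [42, 42, 42, 42, 42, 42, 42, 42]
}}

```text
time_s: 50.1
eef_pos: [0.4925, -0.0555, 0.0625]
eef_rot: [0.0, 0.732, 0.682, 0.0]
wrist_force: [-2.2, -1.7, 0.1]
opening: 0.421
grasp_force: 1.0
```

```bash
python3 -c "
from go import *
here()"
```

```text
eng mm [-113.23  -48.04   62.5 ] F [-2.15 -1.68  0.1 ] op 0.42052036282221533 g 1.023835502564907 t 50.1 q [-0.35  0.22  1.92  0.    1.   -0.28]
```

Emit:
{"op": "send_rows", "data": {
  "dr": [
    [0, 0, 0],
    [0, 0, 0],
    [0, 0, 0],
    [0, 0, 0],
    [0, 0, 0],
    [0, 0, 0],
    [0, 0, 0],
    [0, 0, 0]
  ],
  "xyz": [
    [0, 0.1, 0],
    [0, 0.2, 0],
    [0, 0.3, 0],
    [0, 0.4, 0],
    [0, 0.45, 0],
    [0, 0.5, 0],
    [0, 0.5, 0],
    [0, 0.5, 0]
  ],
  "jaw": [42, 42, 42, 42, 42, 42, 42, 42]
}}

```text
time_s: 51.1
eef_pos: [0.4972, -0.0559, 0.0625]
eef_rot: [0.0, 0.732, 0.682, 0.0]
wrist_force: [-1.6, -0.9, 0.1]
opening: 0.419
grasp_force: 0.6
```

```bash
python3 -c "
from go import *
here()"
```

```text
eng mm [-108.52  -48.07   62.51] F [-1.62 -0.91  0.11] op 0.4190890581442742 g 0.6351092644035816 t 51.1 q [-0.35  0.23  1.91  0.    1.   -0.28]
```

Emit:
{"op": "send_rows", "data": {
  "dr": [
    [0, 0, 0],
    [0, 0, 0],
    [0, 0, 0],
    [0, 0, 0],
    [0, 0, 0],
    [0, 0, 0],
    [0, 0, 0],
    [0, 0, 0]
  ],
  "xyz": [
    [0, 0.05, 0],
    [0, 0.1, 0],
    [0, 0.15, 0],
    [0, 0.2, 0],
    [0, 0.25, 0],
    [0, 0.3, 0],
    [0, 0.3, 0],
    [0, 0.3, 0]
  ],
  "jaw": [42, 42, 42, 42, 42, 42, 42, 42]
}}

```text
time_s: 52.1
eef_pos: [0.5, -0.0561, 0.0624]
eef_rot: [-0.0, 0.732, 0.682, -0.0]
wrist_force: [-2.4, -1.6, 0.8]
opening: 0.419
grasp_force: 1.3
```

```bash
python3 -c "
from go import *
here()"
```

```text
eng mm [-105.72  -48.1    62.45] F [-2.38 -1.58  0.77] op 0.41929964279531606 g 1.3071343302726746 t 52.1 q [-0.35  0.24  1.91 -0.    1.   -0.28]
```

Run:
```python
from go import *
t=ctrl.camera('top')[:,:,::-1];s=ctrl.camera('scene')[:,:,::-1]
cv2.imwrite('pics/raw_t12.png',t);cv2.imwrite('pics/raw_s12.png',s)
f=lambda im,a,b:cv2.resize(im[b:b+90,a:a+90],None,fx=4.4,fy=4.4,interpolation=cv2.INTER_CUBIC)
cv2.imwrite('pics/c12.png',np.hstack([f(t,230,130),f(s,225,190)]))
```

```text
(no output)
```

View pics/c12.png

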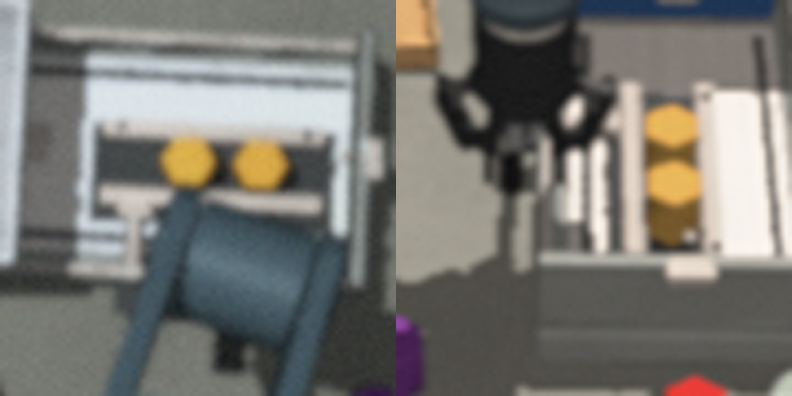

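Emit:
{"op": "send_rows", "data": {
  "dr": [
    [0, 0, 0],
    [0, 0, 0],
    [0, 0, 0],
    [0, 0, 0],
    [0, 0, 0],
    [0, 0, 0],
    [0, 0, 0],
    [0, 0, 0]
  ],
  "xyz": [
    [0, 0.05, 0],
    [0, 0.1, 0],
    [0, 0.15, 0],
    [0, 0.2, 0],
    [0, 0.25, 0],
    [0, 0.3, 0],
    [0, 0.35, 0],
    [0, 0.4, 0]
  ],
  "jaw": [42, 42, 42, 42, 42, 42, 42, 42]
}}

```text
time_s: 53.2
eef_pos: [0.5005, -0.0561, 0.062]
eef_rot: [-0.003, 0.731, 0.682, -0.003]
wrist_force: [-16.0, -2.3, 12.4]
opening: 0.418
grasp_force: 8.5
```

```bash
python3 -c "
from go import *
here();e=np.load('eng.npy')
for th in (0,.1,.2): print(w2px('scene',E2W((-.118-.08*np.sin(th),.03-.08*np.cos(th),.096),e)))"
```

```text
eng mm [-105.15  -48.07   62.03] F [-15.98  -2.31  12.38] op 0.4178172195487623 g 8.525382578372955 t 53.2 q [-0.35  0.24  1.9  -0.    1.01 -0.28]
[249.88 226.11]
[247.46 225.99]
[245.07 225.71]
```

The lever is against its stop (16 N, stalled). Ease off, lift clear, and head for the far side of the guard bar.

Emit:
{"op": "send_rows", "data": {
  "dr": [
    [0, 0, 0],
    [0, 0, 0],
    [0, 0, 0],
    [0, 0, 0],
    [0, 0, 0],
    [0, 0, 0],
    [0, 0, 0],
    [0, 0, 0]
  ],
  "xyz": [
    [0, -0.7, 0],
    [0, -1.2, 0],
    [0, -1.2, -3],
    [0, -1.2, -8],
    [0, -1.2, -13],
    [0, -1.2, -18],
    [0, -1.2, -23],
    [0, -1.2, -24]
  ],
  "jaw": [42, 42, 42, 42, 20, 0, 0, 0]
}}

```text
time_s: 54.2
eef_pos: [0.4942, -0.056, 0.307]
eef_rot: [0.004, 0.732, 0.682, 0.002]
wrist_force: [0.3, 0.7, -0.6]
opening: 0.004
grasp_force: 0.0
```

Run:
```python
from go import *
from fit import hexfit
here();eplan(.009,.203,.30);e=np.load('eng.npy')
def eng(w): d=np.array(w[:2])-e[:2];c,s=np.cos(e[2]),np.sin(e[2]);return 1000*np.array([c*d[0]+s*d[1],-s*d[0]+c*d[1]])
t=ctrl.camera('top')[:,:,::-1].copy();s=ctrl.camera('scene')[:,:,::-1].copy()
cv2.imwrite('pics/raw_t13.png',t);cv2.imwrite('pics/raw_s13.png',s)
for cam,im in(('top',t),('scene',s)):
    for y in(-.01,-.071):
        x=hexfit(cam,im,w2px(cam,E2W((.001,y,.096),e)),z=.096,win=10 if cam=='top' else 13);print(cam,eng(x[0]),x[0][3]*1000,x[1:])
f=lambda im,a,b:cv2.resize(im[b:b+100,a:a+100],None,fx=4,fy=4,interpolation=cv2.INTER_CUBIC)
cv2.imwrite('pics/c13.png',np.hstack([f(t,180,150),f(s,215,170)]))
```

```text
eng mm [-111.48  -48.36  307.01] F [ 0.28  0.66 -0.55] op 0.0037563785934150037 g 0.0 t 54.2 q [-0.35 -0.06  1.7   0.    1.5  -0.28]
xyz [25.13 12.05  0.76] dr [0.08 0.02 0.  ]
top [11.7  -6.29] 13.234993784562201 (np.float64(18.00327681496151), np.float64(0.004906169582690933))
top [  4.61 -70.28] 18.513315082901073 (np.float64(56.20920449603345), np.float64(0.0014195360890883232))
scene [  5.86 -10.29] 21.14775958991642 (np.float64(52.83026425736523), np.float64(0.0010903487037925413))
scene [  5.63 -70.51] 21.383420125768534 (np.float64(53.91466369414959), np.float64(0.0011572768752206451))
```

View pics/c13.png

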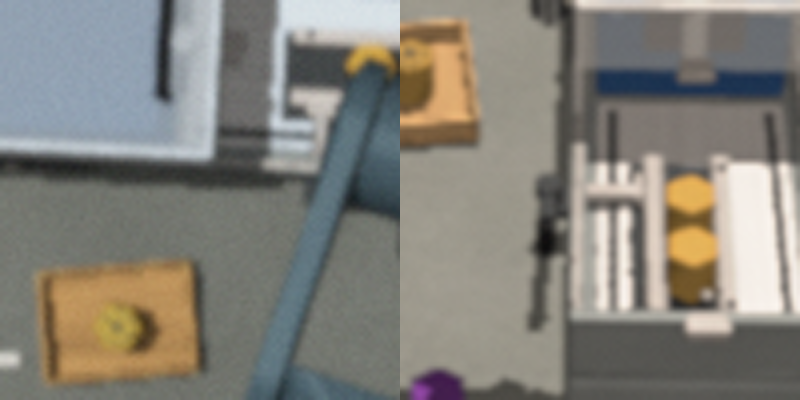

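c13 shows the stamp upright in the tray (122,325), both blanks clamped in the vice at (690,195) and (692,245), and the lever lying along the front. Next, shut the guard.

Emit:
{"op": "send_rows", "data": {
  "dr": [
    [0, 0, 0],
    [0, 0, 0],
    [0, 0, 0],
    [0, 0, 0],
    [0, 0, 0],
    [0, 0, 0],
    [0, 0, 0],
    [0, 0, 0]
  ],
  "xyz": [
    [3, 1.5, 0],
    [8, 3.8, 0],
    [13, 6.2, 0],
    [18, 8.6, 0],
    [23, 11, 0],
    [25.2, 12, 0],
    [25.2, 12, 0],
    [25.2, 12, 0]
  ],
  "jaw": [0, 0, 0, 0, 0, 0, 0, 0]
}}

```text
time_s: 55.3
eef_pos: [0.6288, 0.1866, 0.3007]
eef_rot: [-0.001, 0.732, 0.682, -0.001]
wrist_force: [0.4, -0.0, -0.4]
opening: 0.002
grasp_force: 0.0
```

```bash
python3 -c "
from go import *
here();eplan(.009,.203,.203)"
```

```text
eng mm [  5.61 203.2  300.7 ] F [ 0.37 -0.04 -0.36] op 0.0018052240072247707 g 0.0 t 55.3 q [ 0.11  0.31  1.29 -0.    1.54  0.18]
xyz [-0.01  0.37  9.77] dr [-0.03  0.01 -0.  ]
```

Emit:
{"op": "send_rows", "data": {
  "dr": [
    [0, 0, 0],
    [0, 0, 0],
    [0, 0, 0],
    [0, 0, 0],
    [0, 0, 0],
    [0, 0, 0],
    [0, 0, 0],
    [0, 0, 0]
  ],
  "xyz": [
    [0, 0.2, 3],
    [0, 0.2, 6],
    [0, 0.2, 8.5],
    [0, 0.2, 9.6],
    [0, 0.2, 9.6],
    [0, 0.2, 9.6],
    [0, 0.2, 9.6],
    [0, 0.2, 9.6]
  ],
  "jaw": [0, 0, 0, 0, 0, 0, 0, 0]
}}

```text
time_s: 56.3
eef_pos: [0.632, 0.1873, 0.2073]
eef_rot: [0.0, 0.732, 0.682, 0.001]
wrist_force: [0.2, 0.1, -0.7]
opening: -0.001
grasp_force: 0.0
```

Emit:
{"op": "send_rows", "data": {
  "dr": [
    [0, 0, 0],
    [0, 0, 0],
    [0, 0, 0],
    [0, 0, 0],
    [0, 0, 0],
    [0, 0, 0],
    [0, 0, 0],
    [0, 0, 0]
  ],
  "xyz": [
    [-0.8, 0, 0],
    [-1.6, 0, 0],
    [-3, 0, 0],
    [-5, 0, 0],
    [-7, 0, 0],
    [-9, 0, 0],
    [-11, 0, 0],
    [-13, 0, 0]
  ],
  "jaw": [0, 0, 0, 0, 0, 0, 0, 0]
}}

```text
time_s: 57.3
eef_pos: [0.6221, 0.056, 0.2065]
eef_rot: [-0.0, 0.732, 0.682, -0.0]
wrist_force: [-0.0, 2.3, 0.2]
opening: -0.001
grasp_force: 1.1
```

```bash
python3 -c "
from go import *
here()"
```

```text
eng mm [  8.18  72.4  206.47] F [-0.03  2.3   0.22] op -0.0005155106117771831 g 1.0731694847345352 t 57.3 q [-0.1   0.3   1.49  0.    1.35 -0.03]
```

Emit:
{"op": "send_rows", "data": {
  "dr": [
    [0, 0, 0],
    [0, 0, 0],
    [0, 0, 0],
    [0, 0, 0],
    [0, 0, 0],
    [0, 0, 0],
    [0, 0, 0],
    [0, 0, 0]
  ],
  "xyz": [
    [-2, 0, 0.2],
    [-4, 0, 0.2],
    [-6, 0, 0.2],
    [-8, 0, 0.2],
    [-10, 0, 0.2],
    [-11.5, 0, 0.2],
    [-12.5, 0, 0.2],
    [-13, 0, 0.2]
  ],
  "jaw": [0, 0, 0, 0, 0, 0, 0, 0]
}}

```text
time_s: 58.3
eef_pos: [0.6131, -0.0728, 0.2044]
eef_rot: [-0.0, 0.732, 0.681, -0.0]
wrist_force: [0.5, 0.9, 0.3]
opening: 0.001
grasp_force: 0.7
```

Emit:
{"op": "send_rows", "data": {
  "dr": [
    [0, 0, 0],
    [0, 0, 0],
    [0, 0, 0],
    [0, 0, 0],
    [0, 0, 0],
    [0, 0, 0],
    [0, 0, 0],
    [0, 0, 0]
  ],
  "xyz": [
    [-0.3, 0, 0],
    [-0.6, 0, 0],
    [-0.9, 0, 0],
    [-1.2, 0, 0],
    [-1.5, 0, 0],
    [-1.8, 0, 0],
    [-2.1, 0, 0],
    [-2.4, 0, 0]
  ],
  "jaw": [0, 0, 0, 0, 0, 0, 0, 0]
}}

```text
time_s: 59.3
eef_pos: [0.6116, -0.0931, 0.2044]
eef_rot: [-0.002, 0.732, 0.682, 0.002]
wrist_force: [1.3, 18.9, 3.8]
opening: -0.004
grasp_force: 9.4
```

```bash
python3 -c "
from go import *
here()"
```

```text
eng mm [  8.26 -77.08 204.4 ] F [ 1.32 18.94  3.82] op -0.003603831956837373 g 9.400970488786697 t 59.3 q [-0.35  0.29  1.51  0.01  1.34 -0.28]
```

Run:
```python
from go import *
e=np.load('eng.npy')
im=ctrl.camera('scene');cv2.imwrite('pics/raw_s14.png',im[:,:,::-1])
g=cv2.cvtColor(im,cv2.COLOR_RGB2GRAY)
for du in (-.045,.045):
    for g_ in (.0,.01,.02): print(du,g_,w2px('scene',E2W((.01+du,-.1+g_,.222),e)))
    u=int(round(w2px('scene',E2W((.01+du,-.1,.222),e))[0]));print(u,[(r,int(g[r,u])) for r in range(198,218)])
t=ctrl.camera('top');cv2.imwrite('pics/raw_t14.png',t[:,:,::-1])
a=cv2.imread('pics/raw_s14.png')[170:270,230:370];cv2.imwrite('pics/c14.png',cv2.resize(a,None,fx=5.5,fy=5.5,interpolation=cv2.INTER_CUBIC))
```

```text
-0.045 0.0 [276.65 208.85]
-0.045 0.01 [276.58 206.61]
-0.045 0.02 [276.52 204.39]
277 [(198, 223), (199, 223), (200, 223), (201, 223), (202, 223), (203, 224), (204, 226), (205, 208), (206, 137), (207, 52), (208, 26), (209, 87), (210, 157), (211, 199), (212, 210), (213, 210), (214, 208), (215, 209), (216, 210), (217, 212)]
0.045 0.0 [306.36 209.2 ]
0.045 0.01 [306.15 206.95]
0.045 0.02 [305.93 204.73]
306 [(198, 214), (199, 209), (200, 210), (201, 210), (202, 212), (203, 214), (204, 216), (205, 201), (206, 146), (207, 72), (208, 26), (209, 70), (210, 149), (211, 210), (212, 226), (213, 225), (214, 225), (215, 225), (216, 225), (217, 225)]
```

View pics/c14.png

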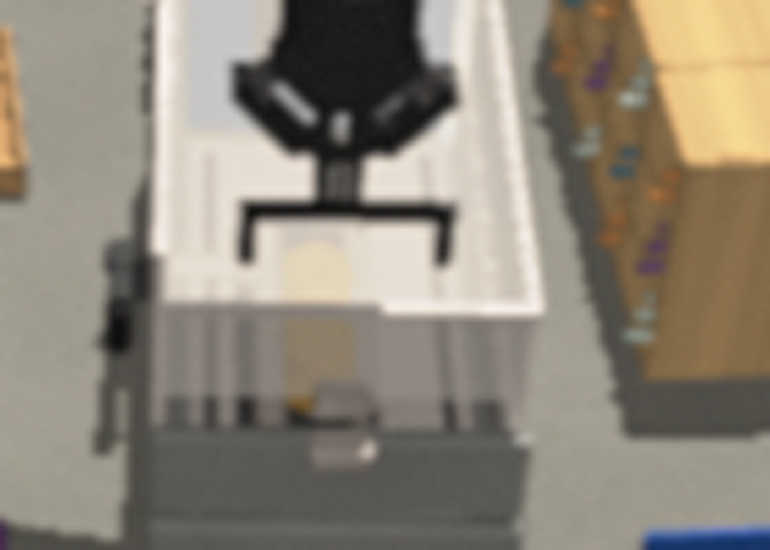

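Emit:
{"op": "send_rows", "data": {
  "dr": [
    [0, 0, 0],
    [0, 0, 0],
    [0, 0, 0],
    [0, 0, 0],
    [0, 0, 0],
    [0, 0, 0],
    [0, 0, 0],
    [0, 0, 0]
  ],
  "xyz": [
    [-0.05, 0, 0],
    [-0.1, 0, 0],
    [-0.15, 0, 0],
    [-0.2, 0, 0],
    [-0.2, 0, 0],
    [-0.2, 0, 0],
    [-0.2, 0, 0],
    [-0.2, 0, 0]
  ],
  "jaw": [0, 0, 0, 0, 0, 0, 0, 0]
}}

```text
time_s: 60.4
eef_pos: [0.6116, -0.093, 0.2045]
eef_rot: [-0.003, 0.731, 0.682, 0.003]
wrist_force: [1.0, 19.2, 2.6]
opening: -0.001
grasp_force: 9.4
```

```bash
python3 -c "
from go import *
here()"
```

```text
eng mm [  8.24 -77.01 204.46] F [ 1.03 19.15  2.64] op -0.0006700992912023354 g 9.352226704359055 t 60.4 q [-0.35  0.29  1.51  0.01  1.34 -0.28]
```

Emit:
{"op": "send_rows", "data": {
  "dr": [
    [0, 0, 0],
    [0, 0, 0],
    [0, 0, 0],
    [0, 0, 0],
    [0, 0, 0],
    [0, 0, 0],
    [0, 0, 0],
    [0, 0, 0]
  ],
  "xyz": [
    [0.5, 0, 0],
    [1.5, 0, 0],
    [2.5, 0, 0],
    [2.5, 0, -3],
    [2.5, 0, -6],
    [2.5, 0, -9],
    [2.5, 0, -9],
    [2.5, 0, -9]
  ],
  "jaw": [0, 0, 0, 0, 0, 0, 0, 0]
}}

```text
time_s: 61.4
eef_pos: [0.6127, -0.073, 0.2934]
eef_rot: [-0.001, 0.732, 0.682, -0.0]
wrist_force: [-0.6, 0.1, -0.8]
opening: 0.003
grasp_force: 0.0
```

Run:
```python
from go import *
here();e=np.load('eng.npy')
im=ctrl.camera('scene');cv2.imwrite('pics/raw_s15.png',im[:,:,::-1])
g=cv2.cvtColor(im,cv2.COLOR_RGB2GRAY).astype(float)
def row(g,u): 
    w=np.clip(180-g[202:214,u],0,None);return (w*np.arange(202,214)).sum()/w.sum()
g0=cv2.cvtColor(cv2.imread('pics/raw_s14.png'),cv2.COLOR_BGR2GRAY).astype(float)
for u in(277,306): print(row(g0,u),row(g,u))
# sub-pixel end plate check: catch/end plate edges vs prediction (fixed references)
u=260;print([(r,int(g[r,u])) for r in range(238,272,1)]);print('plate top front/back edge',[w2px('scene',E2W((x,y,.106),e)) for x in(-.075,) for y in(-.154,-.166)], 'plinth-bottom',w2px('scene',E2W((-.075,-.175,.04),e)))
```

```text
eng mm [  7.94 -56.99 293.43] F [-0.55  0.07 -0.83] op 0.0029501254110038603 g 0.0 t 61.4 q [-0.31  0.23  1.41 -0.    1.5  -0.24]
207.82993197278913 207.83445190156598
207.9908466819222 208.0070093457944
[(238, 126), (239, 127), (240, 127), (241, 120), (242, 106), (243, 98), (244, 97), (245, 97), (246, 92), (247, 85), (248, 89), (249, 94), (250, 90), (251, 86), (252, 86), (253, 87), (254, 88), (255, 87), (256, 88), (257, 87), (258, 88), (259, 86), (260, 86), (261, 87), (262, 83), (263, 80), (264, 87), (265, 97), (266, 95), (267, 90), (268, 87), (269, 86), (270, 85), (271, 84)]
plate top front/back edge [array([262.91, 247.76]), array([262.9 , 250.65])] plinth-bottom [262.62 266.73]
```

The guard stayed put when released (bar rows unchanged, offset the same as the fixed plinth edge), so it is shut. Hand in.

```bash
python3 -c "
from bench import ctrl
print(ctrl.hand_in())"
```

```text
the job is handed in; nothing more can be done
None
```

I handed the job in at about 61 s: stamp upright in the tray, both hex blanks clamped square in the vice (only two on the bench), lever fully in, slug left alone, and guard pushed to its stop, where it stayed put when released (no pull test of the catch); no verdict came back.

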